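# Lay out a hearing-aid service bench

## Task

Set the bench up for the next hearing-aid service: stand the squat round jar in line with, and midway between, the wipes canister and the spray can; and set the short, tall charger case down in front of the test box's dial face (its long side towards the robot), centred on it, its long side parallel to the face and a finger's width (about 20 mm) clear of it. Lay the long slim case flat in the middle of the keeper tray, lengthways at right angles to where the closed bar will cross it, and then swing the keeper bar shut over it, fully home past its sprung catch. Leave everything else where it stands.

Things in the scene. Friction and masses are not known exactly. Their poses are not given: they have to be found in the camera images.
- jar: squat round jar to be placed, off-white with a grey lid; lid diameter 48, body diameter 46, height 50 mm. Origin: centre of its underside, z up. Upright at the start.
- charger: charger case to be placed: black rounded box with a grey seam, 40 (own x) by 56 (own y, long side) by 32 mm high. Origin: centre of its underside, z up. Gripping it across the 56 mm length keeps the fingers clear of the test box when it is set down.
- slimcase: long slim hearing-aid case to be placed: black rounded box with a grey seam, 30 (own x) by 70 (own y, long side) by 22 mm high. Origin: centre of its underside, z up.
- canister: wipes canister, reference, loose, not to be moved: white drum with a red lid, diameter 90 (lid 92), height 130 mm. Origin: centre of its underside; its own x axis points at the spray can's axis, which stands 250 mm away.
- spray: spray can (air duster), reference, loose, not to be moved: white can, diameter 66, with a nozzle cap, 158 mm high overall. Origin: centre of its underside.
- testbox: test box, reference, fixed: grey box 80 (x) by 120 (y) by 50 mm high with three black dials (3 mm proud) on its face towards the robot. Origin: centre of its underside; that dial face is its -x face, 40 mm from the origin.
- kit: keeper tray, fixed: aluminium plate 120 (x) by 170 (y) by 6 mm with a bed 100 (x) by 110 (y) mm inside a rim; bed floor z = 6, rim top 14 mm. Origin: underside centre, the bed's middle. Hinge post at own (0, 75), 42 mm high; sprung catch and stop lug at own (0, -73), lug top 56 mm. The closed bar crosses along own y, underside 42 mm up, so the slim case lies along the tray's x.
- keeper (a joint): angle of the keeper bar about its vertical hinge, rad: 0 = shut, against the stop lug; grows to 1.6 as it swings open to the far (+x) side of the tray. It stays where it is left; in the last 0.08 rad a sprung ball must be ridden over (a few newtons at the knob), after which the bar snaps home.
- keeper_knob (a point): top centre of the upright round black knob on the bar: diameter 14, 30 mm high above the bar, top 81 mm above the table, 100 mm from the hinge axis. The bar is 14 mm wide and 9 mm thick and runs 152 mm from the hinge.
- keeper_hinge (a point): point on the keeper bar's hinge axis, at the bar's underside, 42 mm above the table; with the bar shut the knob lies from here along the tray's -y.
- driver: bystander: screwdriver lying down, 130 mm long. Origin: underside of its middle.
- tape: bystander: roll of clear tape, diameter 64, 19 mm high. Origin: centre of its underside.
- brush: bystander: small cleaning brush lying down, 140 mm long.
- pills: bystander: small amber jar, diameter 36, 55 mm high. Origin: centre of its underside.
- dispenser: bystander: flat white battery disc, diameter 56, 9 mm thick. Origin: centre of its underside.
- cone: bystander: black ear-tip cone, diameter 28, 30 mm high. Origin: centre of its underside.
- cup: bystander: clear open cup, diameter 52, 45 mm high. Origin: centre of its underside.

How it is judged:
By the outcome, as a careful person would: the job done as asked, in the order asked, and still so for the second after the job is handed in, with the robot touching nothing.
It also fails if it takes over 72 s, if anything falls off the work surface, if the arm or the gripper's body presses on something with over 40 N, if the wrist force passes 120 N, or if a joint passes its speed limit or range.

## Robot

A 6-joint arm with a two-finger parallel gripper is mounted at the origin on the work surface. World frame = base frame: x ahead of the robot, y to its left, z up, the work surface at z = 0. Lengths are in m, angles in rad, forces in N, time in s.
With the tool pointing down it reaches from about 0.375 to 0.9 m from the base axis. Payload 3.1 kg.
Tool frame: the origin (TCP) lies at the very end of the fingers, on their centre line; the grasp point (between the pads) lies 19 mm behind it (manip.pinch_z is the distance from the TCP to the grasp point, in m); z points along the fingers, y is the line along which they close (so a half turn about z gives the same grasp; the last joint's range is limited). The gripper opens to 85 mm and grips with 20 to 120 N. Pads are 22 mm wide; open, the fingers measure 114 mm over their backs; the gripper's body (76 mm by 85 mm) begins 54 mm behind the grasp point. The pads swing forward as they close: fully open they stand 13 mm farther back than shut.
Start: joints at [0.929, 0.527, 1.433, -0, 1.181, -0.178], TCP at [0.279, 0.559, 0.205] pointing down, gripper open.
Joint ranges: [-3.08, 3.08], [-0.75, 2.2], [0.22, 2.44], [-1.43, 4.57], [0, 2.65], [-2.85, 2.85]. Speed limits (rad/s): [2.79, 2.79, 3.14, 3.14, 3.14, 3.14].

## Interface

Orientations are given as a unit quaternion [x, y, z, w].
In Python, from station import manip gives the robot as it stands.
- The arm moves only by the tool servo_tool, never from a script. Its argument "commands" is one flat list of numbers, 7 for each row, row after row: the shift along the tool's x, y, z each as a share of 500 mm, from -1 to 1, then the turn, a rotation vector about the tool's x, y, z each as a share of 360 degrees, from -1 to 1, then the opening, from -1 (shut) to 1 (fully open). In form: [dx, dy, dz, rx, ry, rz, claw, dx, dy, dz, rx, ry, rz, claw, ...]. A call has 1 to 12 rows; each row shifts and turns the commanded pose from where the row before left it, along the tool's axes as they then stand; what a row does not reach is not made up. A row lasts 1/12 s, in which the tool goes at most 41.7 mm and 7.16 degrees, less where a joint would pass 70% of its speed; a pose out of reach is approached as far as the arm can. A call with a number of a shift or a turn outside -1 to 1 is refused whole. A call with a gripper value outside its range is refused whole. The fingers move at their own pace and stop on an object; "force" is the grip in N (left out, the last holds). Time passes only in rows, so rows that do not move let the fingers close. It gives the time, the measured TCP pose, the force, the opening and the grip force at its end, in the units of the state.
- manip.sense(): the state, without advancing time (a new reading comes with each control period).
- manip.snapshot(name): name is "side" or "top" or "wrist"; returns a dict with "img" (420x560x3 uint8, red, green, blue), "mtx" (3x3 intrinsics, pixels), "world_to_cam" (4x4, takes a point from world to camera coordinates). Camera axes: x right, y up, looking along -z (the intrinsics and any distortion apply to the point x, -y, -z); pixel columns grow to the right and rows downward; lengths in m; the calibration is good to about 2 mm. A picture is of the moment at which its call begins. There is no depth.
- manip.sign_off(): hands the job in; it is judged then, once.
Trained networks look in a picture, given as the dict that the camera call returned (one of the last four; its "shot" number tells which), for a name from the list of things; names that differ only in an ending like _2 or _b are one class to them, and where a whole thing is asked for, a point or a joint stands for the part that bears it (a point fixed in the world has none). Each returns a list of dicts, best first, with "conf" (0 to 1); they miss things now and then, are a little off and sometimes report something else, mostly with a low value. They report only what shows in the picture. A call takes as long as a camera call.
- manip.look_for(picture, query): "box" ([left, top, width, height] in pixels, round what is visible of it).
- manip.silhouettes(picture, query): "pixels" (420x560 bool, what is visible of it) and "box" ([left, top, width, height] in pixels, round what is visible of it).
The state is a dict: "t": time; "q": joint angles; "qd": joint speeds; "tau": joint torques, N m; "tcp_pos": TCP position; "tool_rot": TCP orientation; "force": force on the tool from outside, world axes, zero at the start; "ft_torque": the same for the moment, N m; "finger_gap": opening from 0.0 (shut) to 1.0 (fully open); "gripper_force": force on a finger pad.
Only numpy, scipy, OpenCV 4.12 (cv2) and the standard library are available. Lean on these libraries where they do the work, as an engineer would, in place of code of your own. Each camera call takes 0.05 s, during which the arm holds its last target. There are 200 camera calls.

## Working session

There is one attempt and no reset: what is moved stays moved. The work goes in short steps, Python scripts to look and compute and a tool call to move; the robot and the scene stay as the last step left them, time stands still between calls to the robot, and variables do not carry over. Pictures are saved under pics/ and viewed, at most 10 in all, crops included, and the job is handed in when it is done.

Besides the shell and the picture viewer there is one more tool, called after "Call:" as a command line: name --argument value ..., lists and objects as JSON in quotes. servo_tool: Moves the arm, as the interface text tells. Its arguments: {"type":"object","properties":{"commands":{"type":"array"},"force":{"type":"number"}},"required":["commands"]}

```bash
mkdir -p pics; ls
python3 - <<'E'
from station import manip
import cv2,numpy as np
s=manip.sense();print({k:np.round(v,3) for k,v in s.items()})
a=manip.snapshot("top");b=manip.snapshot("side")
for n,p in(("top",a),("side",b)):
    cv2.imwrite(f"pics/{n}0.png",p["img"][:,:,::-1]);print(n,p["mtx"].round(1).tolist(),p["world_to_cam"].round(3).tolist(),p.keys())
    for q in "jar charger slimcase canister spray testbox kit keeper keeper_knob driver tape brush pills dispenser cone cup".split():
        print(q,[(np.round(d["box"]).astype(int).tolist(),round(d["conf"],2)) for d in manip.look_for(p,q)[:2]])
E
```

```text
pics
{'t': np.float64(0.0), 'q': array([ 0.929,  0.528,  1.434, -0.   ,  1.181, -0.179]), 'qd': array([-0.001,  0.   ,  0.002,  0.   , -0.001, -0.001]), 'tau': array([ 0.0000e+00, -4.4235e+01, -1.7803e+01, -0.0000e+00,  8.0000e-03,
        0.0000e+00]), 'tcp_pos': array([0.279, 0.559, 0.204]), 'tool_rot': array([ 0.229,  0.973, -0.001, -0.   ]), 'force': array([ 0.232,  0.767, -0.494]), 'ft_torque': array([-0.011, -0.022,  0.033]), 'gripper_force': np.float64(0.0), 'finger_gap': np.float64(1.001)}
top [[480.4, 0.0, 276.6], [0.0, 480.4, 209.5], [0.0, 0.0, 1.0]] [[-0.072, -0.997, -0.004, 0.082], [0.974, -0.071, 0.215, -0.54], [-0.215, 0.011, 0.977, -1.147], [0.0, 0.0, 0.0, 1.0]] dict_keys(['img', 'mtx', 'world_to_cam', 'shot'])
jar [([192, 250, 24, 17], 0.71)]
charger []
slimcase [([141, 270, 36, 19], 0.69)]
canister [([104, 169, 49, 47], 0.68)]
spray [([211, 152, 30, 35], 0.68)]
testbox [([387, 188, 49, 37], 0.7)]
kit [([283, 154, 67, 86], 0.62)]
keeper [([289, 157, 23, 53], 0.63)]
keeper_knob [([283, 154, 31, 60], 0.78), ([102, 173, 53, 41], 0.51)]
driver [([270, 274, 50, 20], 0.87),
[... 590 characters left out ...]
r [([225, 217, 26, 24], 0.82), ([168, 206, 20, 26], 0.44)]
slimcase [([163, 184, 22, 19], 0.54)]
canister [([211, 126, 32, 53], 0.84)]
spray [([272, 142, 30, 56], 0.62)]
testbox [([344, 268, 70, 58], 0.56)]
kit [([268, 203, 82, 72], 0.88)]
keeper [([289, 202, 60, 20], 0.79)]
keeper_knob [([290, 204, 61, 19], 0.68), ([225, 217, 25, 22], 0.68)]
driver [([228, 244, 11, 34], 0.65)]
tape [([263, 298, 33, 29], 0.8), ([212, 125, 33, 49], 0.21)]
brush [([310, 314, 23, 62], 0.97), ([203, 193, 15, 23], 0.43)]
pills [([287, 284, 10, 12], 0.73), ([371, 226, 14, 24], 0.7)]
dispenser []
cone [([287, 285, 9, 13], 0.67), ([202, 192, 16, 24], 0.38)]
cup [([166, 208, 23, 25], 0.79), ([289, 205, 61, 15], 0.2)]
```

Run:
```python
import cv2
a=cv2.imread("pics/top0.png");cv2.imwrite("pics/t1.png",cv2.resize(a[120:330,80:480],(800,420),interpolation=cv2.INTER_CUBIC))
a=cv2.imread("pics/side0.png");cv2.imwrite("pics/s1.png",cv2.resize(a[110:390,130:450],(686,600),interpolation=cv2.INTER_CUBIC))
```

```text
(no output)
```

View pics/t1.png

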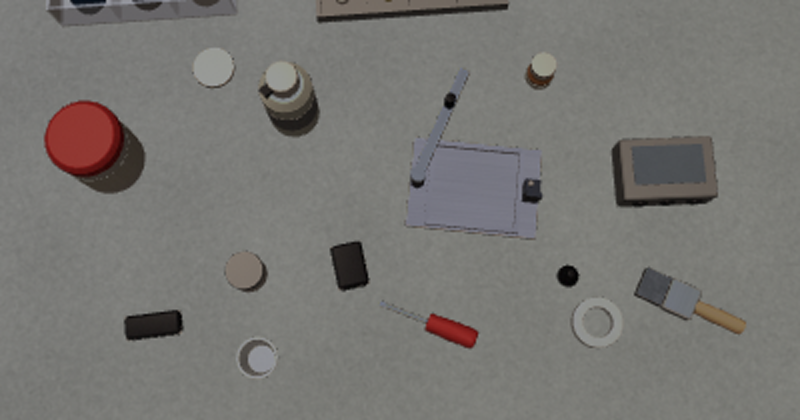

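View pics/s1.png

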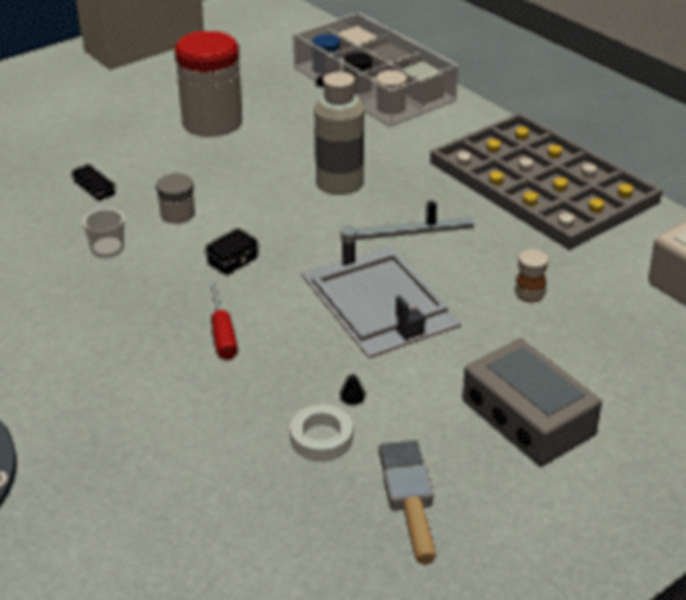

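```bash
cat > h.py <<'E'
import numpy as np,cv2
from scipy.optimize import minimize
from scipy.spatial.transform import Rotation as R
from station import manip
def proj(p,X):
    X=np.atleast_2d(X);c=X@p["world_to_cam"][:3,:3].T+p["world_to_cam"][:3,3]
    u=np.c_[c[:,0],-c[:,1],-c[:,2]]@p["mtx"].T
    return u[:,:2]/u[:,2:]
def unproj(p,uv,z):
    M=p["world_to_cam"];uv=np.atleast_2d(uv).astype(float)
    d=np.c_[uv,np.ones(len(uv))]@np.linalg.inv(p["mtx"]).T; d=np.c_[d[:,0],-d[:,1],-d[:,2]]@M[:3,:3]
    C=-M[:3,:3].T@M[:3,3]; return C+d*((z-C[2])/d[:,2])[:,None]
def box(a,b,h,z0=0): return np.array([[x,y,z] for x in(-a/2,a/2) for y in(-b/2,b/2) for z in(z0,h)])
def cyl(d,h,z0=0):
    t=np.linspace(0,2*np.pi,48,endpoint=False);c=np.c_[np.cos(t),np.sin(t)]*d/2
    return np.r_[np.c_[c,0*t+z0],np.c_[c,0*t+h]]
def rbox(a,b,h,r=.006):
    return np.concatenate([box(a,b-2*r,h-r,r/2),box(a-2*r,b,h-r,r/2),box(a-2*r,b-2*r,h)])
SH=dict(jar=np.r_[cyl(.046,.03),cyl(.048,.05,.035)],charger=rbox(.04,.056,.032),slimcase=rbox(.03,.07,.022),
 canister=np.r_[cyl(.09,.1),cyl(.092,.13,.105)],tape=cyl(.064,.019),pills=cyl(.036,.055),cone=cyl(.028,.002),
 spray=cyl(.066,.11),testbox=box(.08,.12,.05))
def ren(p,pts,po,s=8):
    c,sn=np.cos(po[2]),np.sin(po[2]);X=np.c_[pts[:,0]*c-pts[:,1]*sn+po[0],pts[:,0]*sn+pts[:,1]*c+po[1],pts[:,2]]
    uv=proj(p,X);h=cv2.convexHull(uv.astype(np.float32))
    m=np.zeros((420,560),np.uint8);cv2.fillPoly(m,[np.round(h*256).astype(np.int32)],255,cv2.LINE_AA,8)
    return m/255.
def mask(p,q,i=0):
    r=manip.silhouettes(p,q);return (r[i]["pixels"].astype(float),r[i]["conf"]) if len(r)>i else (None,0)
def fit(pm,name,po,rot=True):
    pts=SH[name];po=np.array(po,float)
    def f(v):
        P=[v[0],v[1],v[2]*5 if rot else po[2]];e=0
        for p,m in pm:
            r=ren(p,pts,P);e+=1-np.minimum(r,m).sum()/max(1,np.maximum(r,m).sum())
        return e/len(pm)
    best=None
    for y0 in ([po[2]+d for d in(0,.5,1.,-.5)] if rot else [po[2]]):
        v=[po[0],po[1],y0/5]; S=np.array([v,[v[0]+.02,v[1],v[2]+.02],[v[0],v[1]+.02,v[2]-.02],[v[0]-.02,v[1],v[2]+.04]])
        if not rot:S=S[:3]; 
        if not rot:
            g=lambda w:f([w[0],w[1],0]);r=minimize(g,S[0,:2],method="Nelder-Mead",options=dict(initial_simplex=S[:,:2],xatol=1e-4,fatol=1e-4))
        else: r=minimize(f,v,method="Nelder-Mead",options=dict(initial_simplex=S,xatol=1e-4,fatol=1e-4))
        if best is None or r.fun<best.fun:best=r
    x=best.x;return np.round([x[0],x[1],x[2]*5 if rot else po[2],1-best.fun],4)
def snap(n,f=None):
    p=manip.snapshot(n)
    if f:cv2.imwrite(f"pics/{f}.png",p["img"][:,:,::-1])
    return p
E
python3 - <<'E'
from h import *
P={"top":snap("top"),"side":snap("side")}
ini=dict(jar=(202,255),charger=(254.5,252),slimcase=(156,282),canister=(122,188),spray=(224,170),testbox=(413,205),tape=(377,281),pills=(350,155),cone=(363,258))
for n,uv in ini.items():
    g=unproj(P["top"],uv,SH[n][:,2].max()/2)[0]
    out={}
    pm=[]
    for v,p in P.items():
        m,c=mask(p,n)
        if m is None: print(n,v,"none");continue
        pm.append((p,m)); 
        print(n,v,round(c,2),int(m.sum()),fit([(p,m)],n,[g[0],g[1],0],n in("charger","slimcase","testbox")))
    if len(pm)==2: print(n,"both",fit(pm,n,[g[0],g[1],0],n in("charger","slimcase","testbox")))
t=P["top"]
for z,n,uv in[(.042,"hinge",(289,211)),(.081,"knob",(305,170)),(.006,"trayTL",(286.5,190.5)),(.006,"TR",(351,195)),(.006,"BR",(348.5,238.5)),(.006,"BL",(283.5,234))]:
    print(n,unproj(t,uv,z)[0].round(3))
E
```

```text
jar top 0.59 304 [0.4448 0.2365 0.     0.802 ]
jar side 0.82 329 [0.4451 0.2409 0.     0.7619]
jar both [0.4447 0.237  0.     0.7791]
charger top 0.67 340 [ 0.4457  0.1073 -1.3244  0.8591]
charger side 0.9 353 [0.4425 0.1063 1.0837 0.8146]
charger both [0.445  0.1063 1.6873 0.8681]
slimcase top 0.78 292 [0.3896 0.3588 0.006  0.7535]
slimcase side 0.72 236 [0.3872 0.3616 0.0194 0.9178]
slimcase both [0.3874 0.3612 0.0085 0.8296]
canister top 0.59 1637 [0.6085 0.4113 0.     0.8899]
canister side 0.63 1400 [0.6076 0.4119 0.     0.9105]
canister both [0.6061 0.4109 0.     0.9001]
spray top 0.92 815 [0.6592 0.1675 0.     0.8907]
spray side 0.97 1149 [0.6618 0.1766 0.     0.801 ]
spray both [0.6588 0.169  0.     0.8317]
testbox top 0.68 1624 [ 0.5385 -0.3045  0.0157  0.8767]
testbox side 0.96 2345 [ 0.5391 -0.3036 -0.0204  0.8864]
testbox both [ 0.5374 -0.3025 -0.0489  0.8786]
tape top 0.67 383 [ 0.3522 -0.2005  0.      0.6381]
tape side 0.97 554 [ 0.3526 -0.1996  0.      0.7437]
tape both [ 0.3528 -0.2001  0.      0.6893]
pills top 0.46 205 [ 0.6848 -0.1619  0.      0.742 ]
pills side none
cone top 0.48 77 [ 0.4138 -0.1713  0.      0.6697]
cone side none
hinge [0.542 0.011 0.042]
knob [ 0.636 -0.036  0.081]
trayTL [0.606 0.012 0.006]
TR [ 0.581 -0.157  0.006]
BR [ 0.466 -0.138  0.006]
BL [0.49  0.029 0.006]
```

Call:
servo_tool --commands '[0, 0, -0.03, 0, 0, -0.0184, 1, 0, 0, -0.03, 0, 0, -0.0184, 1, 0, 0, -0.03, 0, 0, -0.0184, 1, 0, 0, -0.03, 0, 0, -0.0184, 1, -0.037, -0.0715, 0, 0, 0, 0, 1, -0.037, -0.0715, 0, 0, 0, 0, 1, -0.037, -0.0715, 0, 0, 0, 0, 1, -0.037, -0.0715, 0, 0, 0, 0, 1, -0.037, -0.0715, 0, 0, 0, 0, 1, -0.037, -0.0715, 0, 0, 0, 0, 1, -0.037, -0.0715, 0, 0, 0, 0, 1, -0.037, -0.0715, 0, 0, 0, 0, 1]' --force 40

```text
t: 3.7
tcp_pos: [0.4274, 0.2715, 0.2649]
tool_rot: [0.0, 1.0, 0.0, 0.0]
force: [0.5, 0.1, 0.4]
finger_gap: 1.001
gripper_force: 0.0
```

Call:
servo_tool --commands '[-0.037, -0.0715, 0, 0, 0, 0, 1, 0, 0, 0, 0, 0, 0, 1]'

```text
t: 3.87
tcp_pos: [0.4492, 0.2318, 0.2649]
tool_rot: [0.004, 1.0, -0.001, 0.002]
force: [-0.0, 0.3, 0.0]
finger_gap: 1.002
gripper_force: 0.0
```

```bash
cat >> h.py <<'E'
def state():
    s=manip.sense();M=R.from_quat(s["tool_rot"]).as_matrix()
    ty=np.degrees(np.arctan2(M[1,1],M[0,1]));print("t",round(s["t"],2),"tcp",s["tcp_pos"].round(4),"ty",ty.round(2),"tilt",np.degrees(np.arccos(-M[2,2])).round(2),"gap",round(s["finger_gap"],3),"F",s["force"].round(1),"q",s["q"].round(2))
    return s,M
def go(x,y,dty=0):
    """shares in tool axes to reach world xy now, (rot share for target ty)"""
    s,M=state();v=np.array([x,y,0])-s["tcp_pos"];v[2]=0
    print("shares xy",(M.T@v/.5)[:2].round(4),"len",np.linalg.norm(v).round(4))
E
python3 - <<'E'
from h import *
state()
p=snap("wrist","w1")
for n,g in dict(jar=(.4447,.237),charger=(.445,.106),slimcase=(.3885,.36)).items():
    m,c=mask(p,n)
    print(n,c,proj(p,[*g,0.03]).round())
    if m is not None: print(int(m.sum()),fit([(p,m)],n,[*g,0],n!="jar"))
C=-p["world_to_cam"][:3,:3].T@p["world_to_cam"][:3,3];print(C.round(3),p["mtx"][0,0])
E
```

```text
t 3.87 tcp [0.4492 0.2318 0.2649] ty 89.57 tilt 0.24 gap 1.002 F [-0.   0.3  0. ] q [ 0.26  0.29  1.65 -0.    1.2  -1.3 ]
jar 0.62 [[285. 164.]]
1366 [0.4463 0.2358 0.     0.933 ]
charger 0.94 [[180. 165.]]
1670 [0.446  0.1045 1.739  0.9518]
slimcase 0.84 [[388. 116.]]
1504 [0.3895 0.3585 0.0449 0.9351]
[0.375 0.233 0.435] 327.70455348615826
```

View pics/w1.png

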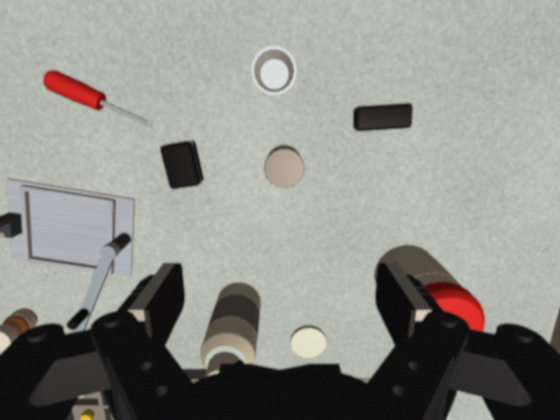

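Call:
servo_tool --commands '[0.006, 0.008, 0.072, 0, 0, -0.001, 1, 0, 0, 0.072, 0, 0, 0, 1, 0, 0, 0.072, 0, 0, 0, 1, 0, 0, 0.072, 0, 0, 0, 1, 0, 0, 0.072, 0, 0, 0, 1, 0, 0, 0.072, 0, 0, 0, 1, 0, 0, 0.072, 0, 0, 0, 1, 0, 0, 0, 0, 0, 0, 0, 0, 0, 0, 0, 0, 0, -1, 0, 0, 0, 0, 0, 0, -1, 0, 0, 0, 0, 0, 0, -1, 0, 0, 0, 0, 0, 0, -1]'

```text
t: 5.07
tcp_pos: [0.4442, 0.2424, 0.0154]
tool_rot: [-0.003, 1.0, 0.001, 0.003]
force: [-1.1, -0.2, -0.9]
finger_gap: 0.533
gripper_force: 40.9
```

Call:
servo_tool --commands '[0, 0, 0, 0, 0, 0, -1, 0, 0, 0, 0, 0, 0, -1, 0, 0, 0, 0, 0, 0, -1]'

```text
t: 5.32
tcp_pos: [0.4441, 0.242, 0.0148]
tool_rot: [-0.003, 1.0, 0.001, 0.002]
force: [-0.6, 1.2, 8.9]
finger_gap: 0.536
gripper_force: 41.9
```

Call:
servo_tool --commands '[0, 0, -0.04, 0, 0, 0, -1, 0, 0, -0.072, 0, 0, 0, -1, 0, 0, -0.072, 0, 0, 0, -1, 0, 0, -0.072, 0, 0, 0, -1, 0, 0, -0.072, 0, 0, 0, -1, -0.058, 0.023, -0.04, 0, 0, 0, -1, -0.058, 0.023, 0, 0, 0, 0, -1, -0.058, 0.023, 0, 0, 0, 0, -1, -0.058, 0.023, 0, 0, 0, 0, -1, 0, 0, 0, 0, 0, 0, -1, 0, 0, 0, 0, 0, 0, -1]'

```text
t: 6.23
tcp_pos: [0.5591, 0.2882, 0.1968]
tool_rot: [-0.003, 1.0, 0.0, 0.0]
force: [-0.2, -1.0, -0.9]
finger_gap: 0.533
gripper_force: 41.4
```

Run:
```python
from h import *
state()
p=snap("wrist","w2");t=snap("top");s=snap("side")
for n,g in dict(canister=(.607,.411),spray=(.659,.169)).items():
    for v in (p,t,s):
        m,c=mask(v,n)
        if m is not None: print(n,round(c,2),int(m.sum()),fit([(v,m)],n,[*g,0],False))
m,c=mask(p,"jar");print(c,m is not None and fit([(p,m)],"jar",[.56,.288,0],False))
```

```text
t 6.23 tcp [0.5591 0.2882 0.1968] ty 90.32 tilt 0.05 gap 0.533 F [-0.2 -1.  -0.9] q [ 0.3   0.54  1.43 -0.    1.17 -1.28]
canister 0.67 12650 [0.6076 0.4073 0.     0.8976]
canister 0.68 148 [0.6191 0.3966 0.     0.0811]
canister 0.69 1212 [0.6081 0.4119 0.     0.7836]
spray 0.88 4642 [0.6576 0.1657 0.     0.6506]
spray 0.9 825 [0.6597 0.1676 0.     0.8986]
spray 0.72 1187 [0.6615 0.1752 0.     0.8268]
0.76 [0.6478 0.2904 0.     0.2334]
```

View pics/w2.png

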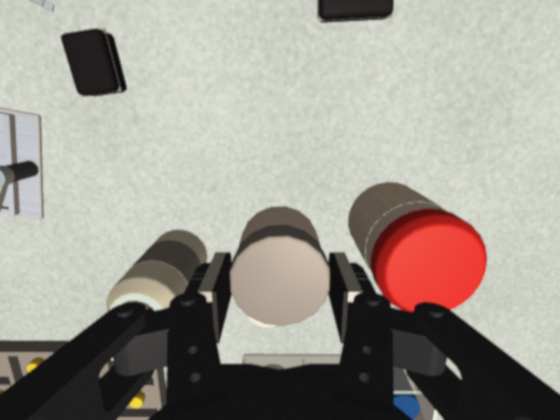

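Run:
```python
import h
from h import *
p=snap("wrist");t=snap("top")
for n,v in(("w",p),("t",t)):
    b=v["img"].astype(int);m=((b[...,0]>110)&(b[...,1]<70)&(b[...,2]<70)).astype(np.uint8)
    k,l,st,_=cv2.connectedComponentsWithStats(m);i=1+st[1:,4].argmax();m=(l==i).astype(float)
    for z0 in(.105,.115,.125):
        SH["lid"]=cyl(.092,.13,z0);print(n,z0,fit([(v,m)],"lid",[.607,.410,0],False))
m,c=mask(p,"spray")
o=h.ren
def cut(v,a,b): 
    r=o(v,a,b); 
    if v is p: r=r.copy(); r[275:]=0
    return r
h.ren=cut; m[275:]=0
print("spray",c,fit([(p,m)],"spray",[.659,.167,0],False))
h.ren=o
m,c=mask(p,"jar");SH["j2"]=SH["jar"]+[0,0,.182]
print("jar",c,fit([(p,m)],"j2",[.56,.288,0],False))
```

```text
w 0.105 [0.6162 0.4164 0.     0.5554]
w 0.115 [0.6144 0.4153 0.     0.5831]
w 0.125 [0.6112 0.4116 0.     0.616 ]
t 0.105 [0.607 0.41  0.    0.   ]
t 0.115 [0.607 0.41  0.    0.   ]
t 0.125 [0.607 0.41  0.    0.   ]
spray 0.9 [0.6594 0.1659 0.     0.9413]
jar 0.72 [0.5621 0.2878 0.     0.9409]
```

Run:
```python
import h
from h import *
p=snap("wrist")
hs=cv2.cvtColor(p["img"],cv2.COLOR_RGB2HSV);m=(((hs[...,0]<8)|(hs[...,0]>172))&(hs[...,1]>150)&(hs[...,2]>50)).astype(np.uint8)
k,l,st,_=cv2.connectedComponentsWithStats(m);i=1+st[1:,4].argmax();m=(l==i).astype(float);print(st[i])
for z0 in(.1,.11,.12):
    SH["lid"]=cyl(.092,.13,z0);print(z0,fit([(p,m)],"lid",[.607,.410,0],False))
m,c=mask(p,"canister");r=ren(p,SH["canister"],[.607,.41,0]);ys,xs=np.where(m>0);print(xs.min(),xs.max(),ys.min(),ys.max());ys,xs=np.where(r>.5);print(xs.min(),xs.max(),ys.min(),ys.max())
```

```text
[ 371  211  115  102 9028]
0.1 [0.6139 0.4137 0.     0.8122]
0.11 [0.6114 0.4099 0.     0.8495]
0.12 [0.6085 0.4081 0.     0.8886]
348 485 184 309
345 490 178 316
```

Call:
servo_tool --commands '[-0.0358, 0, 0, 0, 0, 0, -1, -0.0358, 0, 0, 0, 0, 0, -1, -0.0358, 0, 0.03, 0, 0, 0, -1, -0.0358, 0, 0.06, 0, 0, 0, -1, 0, 0, 0.06, 0, 0, 0, -1, 0, 0, 0.06, 0, 0, 0, -1, 0, 0, 0.06, 0, 0, 0, -1, 0, 0, 0.05, 0, 0, 0, -1, 0, 0, 0.026, 0, 0, 0, -1, 0, 0, 0.012, 0, 0, 0, -1, 0, 0, 0, 0, 0, 0, -1, 0, 0, 0, 0, 0, 0, -1]'

```text
t: 8.03
tcp_pos: [0.6309, 0.2889, 0.0187]
tool_rot: [-0.003, 1.0, 0.0, 0.001]
force: [-0.3, -0.3, -0.0]
finger_gap: 0.535
gripper_force: 41.4
```

```bash
python3 -c "
from h import *
go(.6307,.2884)"
```

```text
t 8.03 tcp [0.6309 0.2889 0.0187] ty 90.34 tilt 0.14 gap 0.535 F [-0.3 -0.3 -0. ] q [ 0.27  0.84  1.37 -0.    0.93 -1.31]
shares xy [ 0.0004 -0.001 ] len 0.0005
```

Call:
servo_tool --commands '[0, -0.001, 0.004, 0, 0, 0, -1, 0, 0, 0.0035, 0, 0, 0, -1, 0, 0, 0, 0, 0, 0, -1, 0, 0, 0, 0, 0, 0, 0.6, 0, 0, 0, 0, 0, 0, 0.6, 0, 0, 0, 0, 0, 0, 0.6, 0, 0, -0.03, 0, 0, 0, 0.6, 0, 0, -0.07, 0, 0, 0, 0.6, 0, 0, -0.08, 0, 0, 0, 0.6, 0, 0, -0.08, 0, 0, 0, 0.6, 0, 0, -0.08, 0, 0, 0, 0.6, 0, 0, -0.08, 0, 0, 0, 1]'

```text
t: 9.03
tcp_pos: [0.6293, 0.288, 0.2271]
tool_rot: [-0.003, 1.0, 0.0, 0.0]
force: [1.2, 0.1, 0.5]
finger_gap: 0.922
gripper_force: 0.0
```

Call:
servo_tool --commands '[0.053, -0.0525, 0, 0, 0, 0, 1, 0.053, -0.0525, 0, 0, 0, 0, 1, 0.053, -0.0525, 0, 0, 0, 0, 1, 0.053, -0.0525, 0, 0, 0, 0, 1, 0.053, -0.0525, 0, 0, 0, 0, 1, 0.053, -0.0525, 0, 0, 0, 0, 1, 0.053, -0.0525, 0, 0, 0, 0, 1, 0, 0, 0, 0, 0, 0, 1]'

```text
t: 9.7
tcp_pos: [0.4383, 0.1005, 0.224]
tool_rot: [-0.002, 1.0, -0.001, -0.004]
force: [0.0, 0.1, -0.4]
finger_gap: 0.995
gripper_force: 0.0
```

Call:
servo_tool --commands '[0, 0, 0.02, 0, 0, 0.0187, 1, 0, 0, 0.02, 0, 0, 0.0187, 1, 0, 0, 0.02, 0, 0, 0.0187, 1, 0, 0, 0.02, 0, 0, 0.0187, 1, 0, 0, 0.02, 0, 0, 0.0187, 1, 0, 0, 0.02, 0, 0, 0.0187, 1, 0, 0, 0.02, 0, 0, 0.0187, 1, 0, 0, 0.02, 0, 0, 0.0187, 1, 0, 0, 0.02, 0, 0, 0.0187, 1, 0, 0, 0.02, 0, 0, 0.0187, 1, 0, 0, 0.02, 0, 0, 0.0187, 1, 0, 0, 0, 0, 0, 0.0187, 1]'

```text
t: 10.7
tcp_pos: [0.445, 0.1034, 0.1132]
tool_rot: [0.648, 0.762, -0.0, -0.001]
force: [-0.2, 0.5, -0.0]
finger_gap: 1.003
gripper_force: 0.0
```

Run:
```python
from h import *
t=snap("top");p=snap("wrist","w3");s=snap("side")
state()
m,c=mask(p,"charger")
if m is not None: print("charger",c,m.sum(),fit([(p,m)],"charger",[.446,.1045,1.739]))
m,c=mask(t,"jar");m2,c2=mask(s,"jar");print("jar",c,c2)
if m is not None:print(fit([(t,m)],"jar",[.6332,.2882,0],False))
if m2 is not None:print(fit([(s,m2)],"jar",[.6332,.2882,0],False))
for n,g in dict(canister=(.607,.411),spray=(.659,.169)).items():
    for v in (t,s):
        m,c=mask(v,n)
        if m is not None: print(n,round(c,2),int(m.sum()),fit([(v,m)],n,[*g,0],False))
go(.446,.1045)
```

```text
t 10.85 tcp [0.446  0.1034 0.1144] ty 9.72 tilt 0.07 gap 1.003 F [-0.7  0.4  0.1] q [-0.02  0.46  1.93  0.    0.75 -0.19]
charger 0.17 625.0 [0.446  0.1045 1.739  0.    ]
jar 0.59 0.58
[0.634  0.2869 0.     0.8368]
[0.6348 0.292  0.     0.6474]
canister 0.72 1663 [0.6086 0.4112 0.     0.9036]
canister 0.55 232 [0.6102 0.4141 0.     0.1514]
spray 0.65 814 [0.6593 0.1694 0.     0.8886]
spray 0.76 1217 [0.6612 0.1754 0.     0.8163]
t 11.2 tcp [0.4455 0.1032 0.1142] ty 9.59 tilt 0.04 gap 1.003 F [ 0.1 -0.7  0.5] q [-0.02  0.46  1.93  0.    0.75 -0.18]
shares xy [0.0023 0.0014] len 0.0014
```

View pics/w3.png

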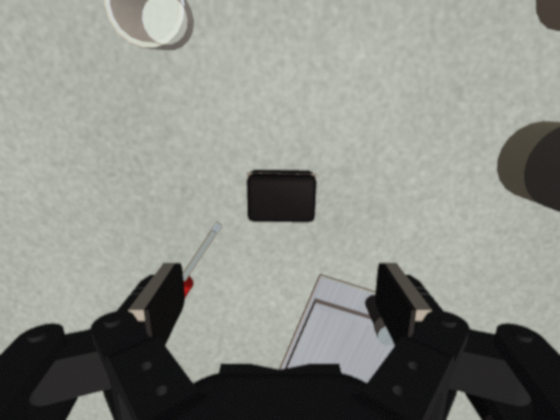

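Run:
```python
from h import *
p=snap("wrist");g=cv2.cvtColor(p["img"],cv2.COLOR_RGB2GRAY)
m=np.zeros((420,560));m[160:232,235:330]=g[160:232,235:330]<75
print(m.sum(),fit([(p,m)],"charger",[.446,.1045,1.739]))
s,M=state()
for uv in[(218,225),(187,290)]: 
    X=unproj(p,uv,.003)[0];print(X.round(4),(M.T@(X-s["tcp_pos"])).round(4))
go(.446,.1045)
```

```text
3331.0 [0.4466 0.105  1.7383 0.928 ]
t 11.25 tcp [0.4454 0.1032 0.1141] ty 9.59 tilt 0.03 gap 0.999 F [-0.8 -0.3 -0.7] q [-0.02  0.46  1.93  0.    0.75 -0.18]
[0.3955 0.0642 0.003 ] [-0.0302 -0.0558  0.1111]
[ 0.3732 -0.008   0.003 ] [-0.0976 -0.0898  0.111 ]
t 11.25 tcp [0.4454 0.1032 0.1141] ty 9.59 tilt 0.03 gap 0.999 F [-0.8 -0.3 -0.7] q [-0.02  0.46  1.93  0.    0.75 -0.18]
shares xy [0.0023 0.0016] len 0.0014
```

Call:
servo_tool --commands '[0.003, 0.003, 0.06, 0, 0, 0, 1, 0, 0, 0.06, 0, 0, 0, 1, 0, 0, 0.06, 0, 0, 0, 1, 0, 0, 0.04, 0, 0, 0, 1, 0, 0, 0, 0, 0, 0, 1, 0, 0, 0, 0, 0, 0, -1, 0, 0, 0, 0, 0, 0, -1, 0, 0, 0, 0, 0, 0, -1, 0, 0, 0, 0, 0, 0, -1, 0, 0, 0, 0, 0, 0, -1, 0, 0, 0, 0, 0, 0, -1]'

```text
t: 12.17
tcp_pos: [0.4466, 0.1049, 0.0056]
tool_rot: [0.646, 0.764, 0.0, 0.001]
force: [-1.0, -0.7, 11.6]
finger_gap: 0.149
gripper_force: 5.7
```

Call:
servo_tool --commands '[0, 0, -0.03, 0, 0, 0, -1, 0, 0, -0.07, 0, 0, 0, -1, 0, 0, -0.08, 0, 0, 0, -1, 0, 0, -0.08, 0, 0, 0, -1, 0, 0, -0.08, 0, 0, 0, -1, 0, 0, -0.06, 0, 0, 0, -1, 0, 0, 0, 0, 0, 0, -1]'

```text
t: 12.75
tcp_pos: [0.4509, 0.1051, 0.2106]
tool_rot: [0.646, 0.764, 0.005, 0.006]
force: [0.9, 0.3, 0.2]
finger_gap: -0.0
gripper_force: 0.0
```

```bash
python3 -c "
from h import *
go(.40,-.25)"
```

```text
t 12.75 tcp [0.4509 0.1051 0.2106] ty 9.58 tilt 0.87 gap -0.0 F [0.9 0.3 0.2] q [-0.01  0.3   1.83  0.    1.   -0.18]
shares xy [-0.6834 -0.2185] len 0.3587
```

Run:
```python
from h import *
p=snap("wrist","w4");g=cv2.cvtColor(p["img"],cv2.COLOR_RGB2GRAY)
m,c=mask(p,"charger");print(c)
if m is not None: print(m.sum(),fit([(p,m)],"charger",[.446,.1045,1.739]))
```

```text
0.86
2021.0 [0.4471 0.1053 1.7138 0.9533]
```

View pics/w4.png

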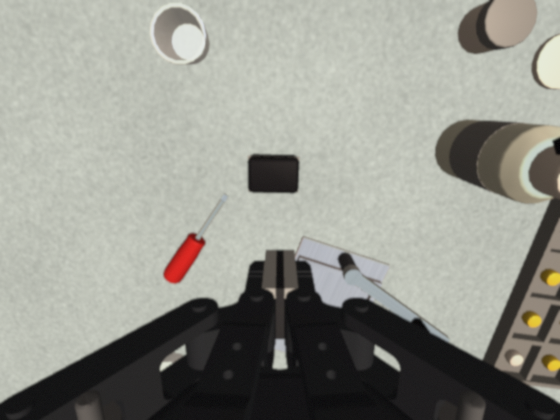

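Call:
servo_tool --commands '[0, 0, 0, 0, 0, 0, 1, 0, 0, 0, 0, 0, 0, 1, 0, 0, 0.05, 0, 0, 0, 1, 0, 0, 0.06, 0, 0, 0, 1, 0, 0, 0.07, 0, 0, 0, 1, 0, 0, 0.07, 0, 0, 0, 1, 0, 0, 0.07, 0, 0, 0, 1, 0, 0, 0.06, 0, 0, 0, 1, 0, 0, 0.03, 0, 0, 0, 1, 0, 0, 0, 0, 0, 0, 1, 0, 0, 0, 0, 0, 0, 1]'

```text
t: 13.77
tcp_pos: [0.4447, 0.1049, -0.0028]
tool_rot: [0.646, 0.763, -0.002, -0.002]
force: [-0.1, -1.0, -0.2]
finger_gap: 1.001
gripper_force: 0.0
```

```bash
python3 -c "
from h import *
go(.447,.105)"
```

```text
t 13.77 tcp [ 0.4447  0.1049 -0.0028] ty 9.55 tilt 0.3 gap 1.001 F [-0.1 -1.  -0.2] q [-0.01  0.7   2.   -0.    0.45 -0.18]
shares xy [-0.0005  0.0045] len 0.0023
```

Call:
servo_tool --commands '[0, 0.002, 0, 0, 0, 0, 1, 0, 0, 0, 0, 0, 0, -1, 0, 0, 0, 0, 0, 0, -1, 0, 0, 0, 0, 0, 0, -1, 0, 0, 0, 0, 0, 0, -1, 0, 0, 0, 0, 0, 0, -1, 0, 0, 0, 0, 0, 0, -1]'

```text
t: 14.35
tcp_pos: [0.4481, 0.1051, 0.0006]
tool_rot: [0.646, 0.764, 0.001, 0.001]
force: [-0.9, -0.4, 8.3]
finger_gap: 0.617
gripper_force: 40.2
```

Call:
servo_tool --commands '[0, 0, 0, 0, 0, 0, -1, 0, 0, 0, 0, 0, 0, -1]'

```text
t: 14.52
tcp_pos: [0.4481, 0.1051, 0.0006]
tool_rot: [0.646, 0.764, 0.001, 0.001]
force: [-0.8, -0.0, 8.9]
finger_gap: 0.619
gripper_force: 40.2
```

Call:
servo_tool --commands '[0, 0, -0.01, 0, 0, 0, -1, 0, 0, -0.015, 0, 0, 0, -1, 0, 0, -0.02, 0, 0, 0, -1, 0, 0, 0, 0, 0, 0, -1, 0, 0, 0, 0, 0, 0, -1]'

```text
t: 14.93
tcp_pos: [0.4482, 0.1051, 0.0222]
tool_rot: [0.646, 0.764, 0.001, 0.001]
force: [0.3, -0.4, -0.7]
finger_gap: 0.615
gripper_force: 41.9
```

Call:
servo_tool --commands '[0, 0, -0.05, 0, 0, 0, -1, 0, 0, -0.07, 0, 0, 0, -1, 0, 0, -0.07, 0, 0, 0, -1, -0.0775, -0.015, -0.07, 0, 0, 0, -1, -0.0775, -0.015, -0.07, 0, 0, 0, -1, -0.0775, -0.015, 0, 0, 0, 0, -1, -0.0775, -0.015, 0, 0, 0, 0, -1, -0.0775, -0.015, 0, 0, 0, 0, -1, -0.0775, -0.015, 0, 0, 0, 0, -1, -0.0775, -0.015, 0, 0, 0, 0, -1, -0.0775, -0.015, 0, 0, 0, 0, -1, -0.0775, -0.015, 0, 0, 0, 0, -1]'

```text
t: 15.93
tcp_pos: [0.4383, -0.235, 0.1712]
tool_rot: [0.646, 0.763, 0.0, -0.001]
force: [1.1, 0.7, -0.4]
finger_gap: 0.615
gripper_force: 42.4
```

Call:
servo_tool --commands '[0, 0, 0, 0, 0, -0.0186, -1, 0, 0, 0, 0, 0, -0.0186, -1, 0, 0, 0, 0, 0, -0.0186, -1, 0, 0, 0, 0, 0, -0.0186, -1, 0, 0, 0, 0, 0, -0.0186, -1, 0, 0, 0, 0, 0, -0.0186, -1, 0, 0, 0, 0, 0, -0.0186, -1, 0, 0, 0, 0, 0, -0.0186, -1, 0, 0, 0, 0, 0, -0.0186, -1, 0, 0, 0, 0, 0, -0.0186, -1, 0, 0, 0, 0, 0, -0.0186, -1, 0, 0, 0, 0, 0, -0.0186, -1]'

```text
t: 16.93
tcp_pos: [0.4388, -0.233, 0.171]
tool_rot: [-0.002, 1.0, 0.0, -0.001]
force: [0.1, 0.0, -0.3]
finger_gap: 0.617
gripper_force: 42.4
```

Run:
```python
from h import *
snap("top");p=snap("wrist","w5");state()
m,c=mask(p,"testbox");print(c,m is not None and (m.sum(),fit([(p,m)],"testbox",[.5385,-.303,0])))
m,c=mask(p,"charger");s=manip.sense()
SH["c2"]=SH["charger"]+[0,0,s["tcp_pos"][2]]
print(c,m is not None and (m.sum(),fit([(p,m)],"c2",[*s["tcp_pos"][:2],0])))
```

```text
t 17.03 tcp [ 0.4388 -0.233   0.1711] ty 89.89 tilt 0.08 gap 0.612 F [-0.6  0.4 -1.3] q [-0.71  0.41  1.78 -0.    0.95 -2.28]
0.94 (np.float64(4310.0), array([ 0.5394, -0.3062, -0.0601,  0.3932]))
0.72 (np.float64(10267.0), array([ 0.4387, -0.2335, -0.0113,  0.9473]))
```

View pics/w5.png

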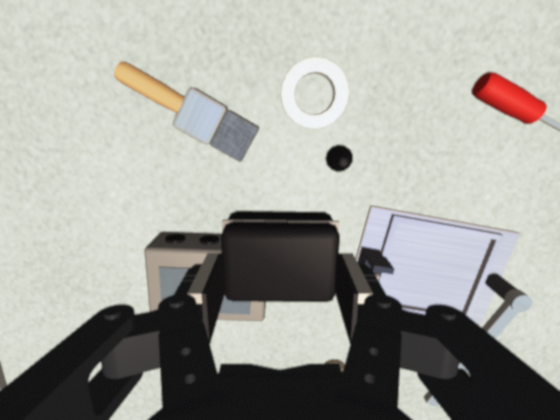

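```bash
cat >> h.py <<'E'
def edgefit(views,segs,po,clip=None):
    """views: list of (cam,gray float, valid mask); segs Nx2x3; maximise normal gradient"""
    G=[]
    for p,g,v in views:
        g=cv2.GaussianBlur(g.astype(np.float32),(0,0),1.0);G.append((p,cv2.Sobel(g,cv2.CV_32F,1,0),cv2.Sobel(g,cv2.CV_32F,0,1),v))
    t=np.linspace(.03,.97,40)[:,None]
    def f(po,full=False):
        c,s=np.cos(po[2]),np.sin(po[2]);Rm=np.array([[c,-s,0],[s,c,0],[0,0,1]]);tot=0
        for p,gx,gy,v in G:
            sc=[]
            for a,b in segs:
                uv=proj(p,(a*(1-t)+b*t)@Rm.T+[po[0],po[1],0]).astype(np.float32)
                d=uv[-1]-uv[0];L=np.linalg.norm(d);n=np.array([-d[1],d[0]])/L
                A=cv2.remap(gx,uv[:,0],uv[:,1],1)[:,0]*n[0]+cv2.remap(gy,uv[:,0],uv[:,1],1)[:,0]*n[1]
                w=cv2.remap(v.astype(np.float32),uv[:,0],uv[:,1],0)[:,0]
                sc.append(L*np.minimum(np.abs(A),150).dot(w)/40/100)
            tot+=sum(sc)
        return -tot
    best=None
    for dx in(-.006,0,.006):
        for dy in(-.006,0,.006):
            for da in(-.04,0,.04):
                x0=np.array([po[0]+dx,po[1]+dy,po[2]+da])
                if best is None or f(x0)<best[0]: best=(f(x0),x0)
    S=np.array([best[1]+d for d in([0,0,0],[.003,0,0],[0,.003,0],[0,0,.03])])
    r=minimize(f,best[1],method="Nelder-Mead",options=dict(initial_simplex=S,xatol=1e-5,fatol=1e-3));return r.x.round(4),round(-r.fun,2)
def rect(a,b,z,sides="nsew"):
    k={"e":[[a/2,-b/2,z],[a/2,b/2,z]],"w":[[-a/2,-b/2,z],[-a/2,b/2,z]],"n":[[-a/2,b/2,z],[a/2,b/2,z]],"s":[[-a/2,-b/2,z],[a/2,-b/2,z]]}
    return [np.array(k[i],float) for i in sides]
E
python3 - <<'E'
from h import *
one=np.ones((420,560));W=[]
for n in("top","side"):
    p=manip.snapshot(n);W.append((p,cv2.imread(f"pics/{n}0.png",0),one))
p=manip.snapshot("wrist");v=one.copy();v[:,212:345]=0;v[300:,:140]=0;v[255:,185:225]=0;v[330:]=0
v2=one.copy();v2[250:,338:480]=0;v2[:,:355]=0
g=cv2.imread("pics/w5.png",0)
tb=rect(.08,.12,.05)+rect(.08,.12,0,"w")
for nm,V in(("top",[W[0]]),("side",[W[1]]),("wrist",[(p,g,v)]),("all",W+[(p,g,v)])): print("testbox",nm,*edgefit(V,tb,[.5385,-.304,0]))
kt=rect(.12,.17,.006)+rect(.1,.11,.014)
for nm,V in(("top",[W[0]]),("side",[W[1]]),("wrist",[(p,g,v2)]),("all",W+[(p,g,v2)])): print("kit",nm,*edgefit(V,kt,[.536,-.0635,-.145]))
print(unproj(p,[(147,249),(222,249),(153,317),(265,320)],.05).round(4))
print("brush",unproj(p,[(258,127),(240,160),(192,88),(202,140)],.008).round(3))
E
```

```text
testbox top [ 0.5379 -0.3061 -0.0342] 220.75
testbox side [ 0.5344 -0.3085 -0.0297] 245.48
testbox wrist [ 0.5385 -0.3076 -0.045 ] 249.76
testbox all [ 0.5378 -0.3075 -0.0312] 673.45
kit top [ 0.5341 -0.0659 -0.1713] 136.28
kit side [ 0.5307 -0.0707 -0.1771] 252.92
kit wrist [ 0.5373 -0.0669 -0.17  ] 265.7
kit all [ 0.5364 -0.063  -0.1328] 571.42
[[ 0.4973 -0.3624  0.05  ]
 [ 0.4976 -0.2897  0.05  ]
 [ 0.574  -0.3655  0.05  ]
 [ 0.5781 -0.2494  0.05  ]]
brush [[ 0.385 -0.255  0.008]
 [ 0.418 -0.274  0.008]
 [ 0.348 -0.317  0.008]
 [ 0.397 -0.311  0.008]]
```

Call:
servo_tool --commands '[-0.0125, -0.0475, 0, 0, 0, 0.0018, -1, -0.0125, -0.0475, 0, 0, 0, 0.0018, -1, -0.0125, -0.0475, 0, 0, 0, 0.0018, -1, 0, 0, 0.06, 0, 0, 0, -1, 0, 0, 0.06, 0, 0, 0, -1, 0, 0, 0.06, 0, 0, 0, -1, 0, 0, 0.05, 0, 0, 0, -1, 0, 0, 0.03, 0, 0, 0, -1, 0, 0, 0, 0, 0, 0, -1, 0, 0, 0, 0, 0, 0, -1]'

```text
t: 18.12
tcp_pos: [0.4567, -0.3046, 0.041]
tool_rot: [0.018, 1.0, 0.001, -0.001]
force: [-0.5, 0.1, -2.0]
finger_gap: 0.608
gripper_force: 42.4
```

Run:
```python
from h import *
p=snap("wrist","w6");s,M=state()
go(.4575,-.3042)
one=np.ones((420,560));print(proj(p,[[.538-.04,-.307-.06,.05],[.538-.04,-.307+.06,.05],[.4575,-.3042,.05]]).round())
```

```text
t 18.17 tcp [ 0.4575 -0.3053  0.042 ] ty 87.94 tilt 0.04 gap 0.613 F [ 0.3  0.7 -0.7] q [-0.79  0.67  1.75 -0.    0.72 -2.33]
t 18.17 tcp [ 0.4575 -0.3053  0.042 ] ty 87.94 tilt 0.04 gap 0.613 F [ 0.3  0.7 -0.7] q [-0.79  0.67  1.75 -0.    0.72 -2.33]
shares xy [0.     0.0022] len 0.0011
[[174. 319.]
 [383. 312.]
 [281. 251.]]
```

View pics/w6.png

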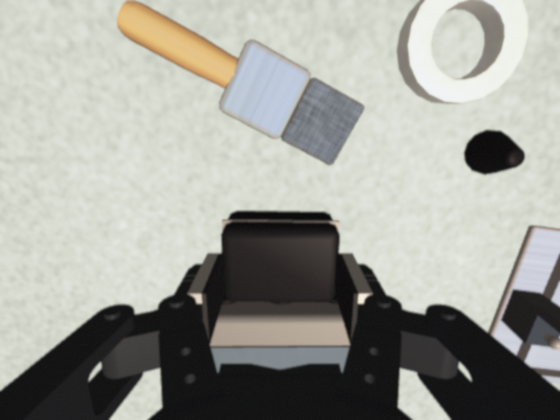

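Run:
```python
import cv2,numpy as np
g=cv2.imread("pics/w6.png",0)
for c in(230,280,330): print(c,g[294:352:2,c-4:c+5].mean(1).round().astype(int).tolist())
from h import *
p=manip.snapshot("wrist")
c,s=np.cos(-.035),np.sin(-.035)
for x,z in((-.04,0.025),(-.04,.05),(.04,.05)):
  print(x,z,proj(p,[[.538+c*x-s*y,-.307+s*x+c*y,z] for y in(-.03,0,.03)]).round(1).tolist())
```

```text
230 [30, 29, 27, 31, 40, 50, 56, 56, 56, 57, 67, 91, 115, 132, 149, 162, 165, 164, 164, 163, 163, 163, 163, 162, 161, 154, 107, 117, 134]
280 [37, 36, 35, 33, 36, 47, 56, 57, 56, 57, 69, 94, 116, 134, 155, 169, 170, 170, 169, 169, 169, 168, 168, 167, 167, 157, 107, 124, 137]
330 [36, 34, 31, 30, 38, 53, 57, 56, 57, 58, 72, 97, 119, 140, 161, 175, 175, 175, 174, 174, 173, 173, 173, 172, 172, 159, 105, 131, 137]
-0.04 0.025 [[235.5, 290.2], [281.8, 290.2], [328.1, 290.1]]
-0.04 0.05 [[229.8, 313.5], [282.0, 313.5], [334.1, 313.5]]
0.04 0.05 [[235.5, 420.1], [281.9, 420.1], [328.4, 420.2]]
```

Call:
servo_tool --commands '[-0.001, 0.002, 0.03, 0, 0, 0, -1, 0, 0, 0.025, 0, 0, 0, -1, 0, 0, 0.016, 0, 0, 0, -1, 0, 0, 0.008, 0, 0, 0, -1, 0, 0, 0, 0, 0, 0, -1, 0, 0, 0, 0, 0, 0, -1]'

```text
t: 18.72
tcp_pos: [0.458, -0.3043, 0.0028]
tool_rot: [0.018, 1.0, -0.0, 0.0]
force: [-0.1, 0.3, -1.7]
finger_gap: 0.615
gripper_force: 42.4
```

```bash
python3 -c "
from h import *
go(.4578,-.3042)"
```

```text
t 18.72 tcp [ 0.458  -0.3043  0.0028] ty 87.96 tilt 0.07 gap 0.615 F [-0.1  0.3 -1.7] q [-0.79  0.74  1.76  0.    0.64 -2.32]
shares xy [0.0005 0.0002] len 0.0003
```

Call:
servo_tool --commands '[0, 0, 0.0045, 0, 0, 0, -1, 0, 0, 0, 0, 0, 0, -1, 0, 0, 0, 0, 0, 0, 0.6, 0, 0, 0, 0, 0, 0, 0.6, 0, 0, 0, 0, 0, 0, 0.6, 0, 0, -0.03, 0, 0, 0, 0.6, 0, 0, -0.07, 0, 0, 0, 0.6, 0, 0, -0.08, 0, 0, 0, 0.6, 0, 0, -0.08, 0, 0, 0, 0.6, 0, 0, -0.08, 0, 0, 0, 0.6, 0, 0, -0.08, 0, 0, 0, 1, 0, 0, 0, 0, 0, 0, 1]'

```text
t: 19.72
tcp_pos: [0.4615, -0.3076, 0.2182]
tool_rot: [0.018, 1.0, -0.006, 0.006]
force: [0.0, -0.7, 1.0]
finger_gap: 1.002
gripper_force: 0.0
```

Call:
servo_tool --commands '[0.0108, 0.0776, 0, 0, 0, 0, 1, 0.0108, 0.0776, 0, 0, 0, 0, 1, 0.0108, 0.0776, 0, 0, 0, 0, 1, 0.0108, 0.0776, 0, 0, 0, 0, 1, 0.0108, 0.0776, 0, 0, 0, 0, 1, 0.0108, 0.0776, 0, 0, 0, 0, 1, 0.0108, 0.0776, 0, 0, 0, 0, 1, 0.0108, 0.0776, 0, 0, 0, 0, 1, 0.0108, 0.0776, 0, 0, 0, 0, 1, 0.0108, 0.0776, 0, 0, 0, 0, 1, 0.0108, 0.0776, 0, 0, 0, 0, 1, 0.0108, 0.0776, 0, 0, 0, 0, 1]'

```text
t: 20.72
tcp_pos: [0.4086, 0.1655, 0.2098]
tool_rot: [0.018, 1.0, -0.0, 0.0]
force: [1.2, -0.5, 0.5]
finger_gap: 0.997
gripper_force: 0.0
```

Call:
servo_tool --commands '[0.0108, 0.0776, 0, 0, 0, 0, 1, 0.0108, 0.0776, 0, 0, 0, 0, 1, 0.0108, 0.0776, 0, 0, 0, 0, 1, 0.0108, 0.0776, 0, 0, 0, 0, 1, 0.0108, 0.0776, 0, 0, 0, 0, 1, 0, 0, 0, 0, 0, 0, 1]'

```text
t: 21.22
tcp_pos: [0.3887, 0.3648, 0.2099]
tool_rot: [0.015, 1.0, 0.002, 0.001]
force: [1.0, -0.5, 1.4]
finger_gap: 1.002
gripper_force: 0.0
```

Call:
servo_tool --commands '[0, 0, 0.015, 0, 0, 0.0198, 1, 0, 0, 0.015, 0, 0, 0.0198, 1, 0, 0, 0.015, 0, 0, 0.0198, 1, 0, 0, 0.015, 0, 0, 0.0198, 1, 0, 0, 0.015, 0, 0, 0.0198, 1, 0, 0, 0.015, 0, 0, 0.0198, 1, 0, 0, 0.015, 0, 0, 0.0198, 1, 0, 0, 0.015, 0, 0, 0.0198, 1, 0, 0, 0.015, 0, 0, 0.0198, 1, 0, 0, 0.015, 0, 0, 0.0198, 1, 0, 0, 0, 0, 0, 0.0198, 1, 0, 0, 0, 0, 0, 0.0198, 1]'

```text
t: 22.22
tcp_pos: [0.3887, 0.3576, 0.134]
tool_rot: [0.694, 0.72, -0.001, -0.0]
force: [0.6, 0.0, -0.2]
finger_gap: 1.003
gripper_force: 0.0
```

Run:
```python
from h import *
t=snap("top","t2");s=snap("side","s2");p=snap("wrist","w7");g=cv2.cvtColor(p["img"],cv2.COLOR_RGB2GRAY)
m,c=mask(p,"slimcase");print("slim",c,m is not None and (m.sum(),fit([(p,m)],"slimcase",[.3895,.3585,.045])))
for v in(t,s):
    m,c=mask(v,"charger");print("charger",c,m is not None and (m.sum(),fit([(v,m)],"charger",[.4578,-.3042,-.035])))
go(.3895,.3585)
```

```text
slim 0.58 (np.float64(2545.0), array([0.3896, 0.3576, 0.0505, 0.9456]))
charger 0.91 (np.float64(392.0), array([ 0.4565, -0.3051, -0.0658,  0.9178]))
charger 0.93 (np.float64(603.0), array([ 0.4559, -0.3041, -0.09  ,  0.9341]))
t 22.52 tcp [0.3893 0.3583 0.1349] ty 2.54 tilt 0.0 gap 0.998 F [ 0.1 -0.1  0.4] q [ 0.53  0.5   1.74 -0.    0.9   0.49]
shares xy [0.0003 0.0003] len 0.0002
```

Call:
servo_tool --commands '[0, 0, 0.06, 0, 0, 0, 1, 0, 0, 0.06, 0, 0, 0, 1, 0, 0, 0.06, 0, 0, 0, 1, 0, 0, 0.06, 0, 0, 0, 1, 0, 0, 0.02, 0, 0, 0, 1, 0, 0, 0.008, 0, 0, 0, 1, 0, 0, 0, 0, 0, 0, 1, 0, 0, 0, 0, 0, 0, 1]'

```text
t: 23.18
tcp_pos: [0.3902, 0.359, 0.0019]
tool_rot: [0.692, 0.722, 0.001, 0.0]
force: [0.7, 0.1, 0.4]
finger_gap: 0.999
gripper_force: 0.0
```

```bash
python3 -c "
from h import *
go(.3896,.3576)"
```

```text
t 23.18 tcp [0.3902 0.359  0.0019] ty 2.46 tilt 0.12 gap 0.999 F [0.7 0.1 0.4] q [ 0.53  0.73  1.81 -0.    0.6   0.49]
shares xy [-0.0028 -0.0013] len 0.0015
```

Call:
servo_tool --commands '[-0.002, -0.001, 0.002, 0, 0, 0, 1, 0, 0, 0, 0, 0, 0, -1, 0, 0, 0, 0, 0, 0, -1, 0, 0, 0, 0, 0, 0, -1, 0, 0, 0, 0, 0, 0, -1, 0, 0, 0, 0, 0, 0, -1, 0, 0, 0, 0, 0, 0, -1, 0, 0, 0, 0, 0, 0, -1, 0, 0, 0, 0, 0, 0, -1]' --force 40

```text
t: 23.93
tcp_pos: [0.3889, 0.3575, -0.0001]
tool_rot: [0.692, 0.722, -0.0, -0.0]
force: [-1.1, -0.2, 0.1]
finger_gap: 0.001
gripper_force: 0.0
```

Call:
servo_tool --commands '[0, 0, -0.005, 0, 0, 0, -1, 0, 0, -0.01, 0, 0, 0, -1, 0, 0, -0.02, 0, 0, 0, -1, 0, 0, -0.03, 0, 0, 0, -1, 0, 0, 0, 0, 0, 0, -1]'

```text
t: 24.35
tcp_pos: [0.3904, 0.3585, 0.035]
tool_rot: [0.692, 0.722, 0.002, 0.001]
force: [-0.4, 0.7, 0.0]
finger_gap: 0.002
gripper_force: 0.0
```

Call:
servo_tool --commands '[0, 0, -0.05, 0, 0, 0, -1, 0, 0, -0.05, 0, 0, 0, -1, 0, 0, -0.05, 0, 0, 0, -1, 0, 0, -0.05, 0, 0, 0, -1, 0, 0, 0, 0, 0, 0, 1, 0, 0, 0, 0, 0, 0, 1, 0, 0, 0, 0, 0, 0, 1, 0, 0, 0, 0, 0, 0, 1]'

```text
t: 25.02
tcp_pos: [0.3879, 0.3569, 0.1313]
tool_rot: [0.692, 0.722, -0.001, -0.0]
force: [0.2, -0.1, -0.1]
finger_gap: 0.566
gripper_force: 0.0
```

Run:
```python
from h import *
p=snap("wrist","w8");g=cv2.cvtColor(p["img"],cv2.COLOR_RGB2GRAY)
m,c=mask(p,"slimcase");print("slim",c,m is not None and (m.sum(),fit([(p,m)],"slimcase",[.3895,.3585,.045])))
go(.3895,.3585)
```

```text
slim 0.97 (np.float64(2638.0), array([0.3896, 0.3578, 0.0579, 0.9516]))
t 25.12 tcp [0.388  0.357  0.1311] ty 2.42 tilt 0.16 gap 0.738 F [ 0.  -0.  -0.2] q [ 0.53  0.5   1.75 -0.    0.89  0.49]
shares xy [0.003  0.0031] len 0.0021
```

View pics/w8.png

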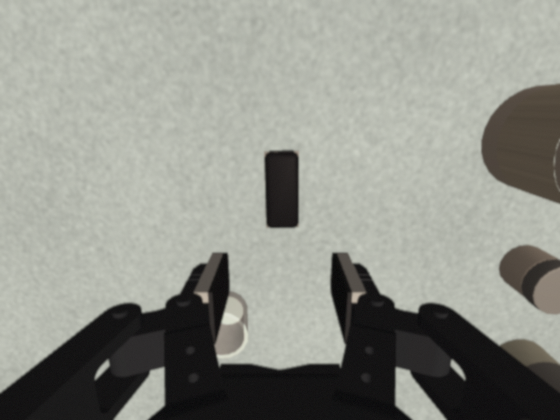

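```bash
python3 - <<'E'
from h import *
p=snap("wrist");s,M=state();print("pinch",manip.pinch_z, [a for a in dir(manip) if a[0]!="_"])
for k in(0,10,19,25,30,40): print(k,proj(p,s["tcp_pos"]-M[:,2]*k/1000).round(1), proj(p,s["tcp_pos"]-M[:,2]*k/1000+M[:,1]*.0425).round(1))
E
python3 -c "
import cv2;g=cv2.imread('pics/w4.png',0)
print(g[236:300:2,272:289:4].T.tolist())"
```

```text
t 25.17 tcp [0.3882 0.357  0.1312] ty 2.42 tilt 0.15 gap 0.817 F [ 0.   0.7 -0.2] q [ 0.53  0.5   1.75 -0.    0.89  0.49]
pinch 0.0187 ['PlanningError', 'look_for', 'pinch_z', 'sense', 'sign_off', 'silhouettes', 'snapshot']
0 [[278.9 243.4]] [[354.4 243.4]]
10 [[278.8 250.9]] [[358.4 250.9]]
19 [[278.8 258.4]] [[362.5 258.4]]
25 [[278.7 263.9]] [[365.5 263.9]]
30 [[278.7 268.7]] [[368.1 268.7]]
40 [[278.6 279.4]] [[373.9 279.4]]
[[187, 192, 192, 188, 190, 194, 183, 117, 81, 81, 81, 81, 81, 80, 81, 81, 80, 81, 81, 80, 80, 81, 81, 80, 81, 84, 142, 182, 148, 88, 45, 28], [195, 195, 193, 191, 195, 195, 176, 102, 58, 56, 53, 50, 51, 50, 49, 49, 46, 47, 45, 48, 45, 40, 40, 40, 40, 39, 68, 88, 90, 91, 94, 76], [199, 195, 195, 195, 194, 198, 183, 94, 21, 19, 15, 15, 16, 16, 16, 17, 17, 17, 16, 18, 15, 19, 13, 16, 13, 19, 37, 54, 55, 55, 54, 54], [197, 195, 193, 194, 193, 195, 186, 114, 72, 71, 70, 70, 70, 69, 70, 68, 66, 69, 68, 69, 68, 61, 59, 60, 59, 59, 97, 130, 133, 129, 128, 92], [196, 194, 194, 194, 194, 193, 183, 119, 81, 81, 81, 81, 81, 80, 81, 81, 80, 81, 80, 80, 80, 81, 80, 80, 81, 84, 142, 175, 111, 43, 24, 22]]
```

Call:
servo_tool --commands '[0.001, 0.003, 0.06, 0, 0, -0.002, 1, 0, 0, 0.06, 0, 0, 0, 1, 0, 0, 0.06, 0, 0, 0, 1, 0, 0, 0.06, 0, 0, 0, 1, 0, 0, 0.022, 0, 0, 0, 1, 0, 0, 0.012, 0, 0, 0, 1, 0, 0, 0.01, 0, 0, 0, 1, 0, 0, 0.01, 0, 0, 0, 1, 0, 0, 0, 0, 0, 0, 1, 0, 0, 0, 0, 0, 0, 1]'

```text
t: 26.0
tcp_pos: [0.391, 0.3585, -0.0137]
tool_rot: [0.687, 0.726, 0.001, 0.0]
force: [-0.5, -0.2, 0.7]
finger_gap: 0.997
gripper_force: 0.0
```

Call:
servo_tool --commands '[0, 0, 0, 0, 0, 0, -0.3, 0, 0, 0, 0, 0, 0, -0.3, 0, 0, 0, 0, 0, 0, -0.3, 0, 0, 0, 0, 0, 0, -0.3, 0, 0, 0, 0, 0, 0, -0.6, 0, 0, 0, 0, 0, 0, -0.6, 0, 0, 0, 0, 0, 0, -0.6]'

```text
t: 26.58
tcp_pos: [0.3905, 0.3582, -0.0141]
tool_rot: [0.687, 0.726, 0.0, 0.0]
force: [-0.0, -0.2, 5.4]
finger_gap: 0.336
gripper_force: 40.7
```

Call:
servo_tool --commands '[0, 0, -0.02, 0, 0, 0, -0.6, 0, 0, -0.06, 0, 0, 0, -0.6, 0, 0, -0.08, 0, 0, 0, -0.6, -0.0752, 0.0107, -0.06, 0, 0, 0, -0.6, -0.0752, 0.0107, -0.06, 0, 0, 0, -0.6, -0.0752, 0.0107, -0.06, 0, 0, 0, -0.6, -0.0752, 0.0107, -0.06, 0, 0, 0, -0.6, -0.0752, 0.0107, 0, 0, 0, 0, -0.6, -0.0752, 0.0107, 0, 0, 0, 0, -0.6, -0.0752, 0.0107, 0, 0, 0, 0, -0.6, -0.0752, 0.0107, 0, 0, 0, 0, -0.6]'

```text
t: 27.5
tcp_pos: [0.4452, 0.0791, 0.1694]
tool_rot: [0.687, 0.726, 0.0, 0.0]
force: [0.9, 0.0, -0.8]
finger_gap: 0.341
gripper_force: 40.0
```

Call:
servo_tool --commands '[0, 0, 0, 0, 0, -0.0195, -0.6, 0, 0, 0, 0, 0, -0.0195, -0.6, 0, 0, 0, 0, 0, -0.0195, -0.6, 0, 0, 0, 0, 0, -0.0195, -0.6, 0, 0, 0, 0, 0, -0.0195, -0.6, 0, 0, 0, 0, 0, -0.0195, -0.6, 0, 0, 0, 0, 0, -0.0195, -0.6, 0, 0, 0, 0, 0, -0.0195, -0.6, 0, 0, 0, 0, 0, -0.0195, -0.6, 0, 0, 0, 0, 0, -0.0195, -0.6, 0, 0, 0, 0, 0, -0.0195, -0.6, 0, 0, 0, 0, 0, 0, -0.6]'

```text
t: 28.5
tcp_pos: [0.445, 0.0808, 0.1689]
tool_rot: [0.083, 0.997, -0.0, -0.0]
force: [-0.3, -0.4, -1.5]
finger_gap: 0.33
gripper_force: 40.0
```

Run:
```python
from h import *
p=snap("wrist","w9");s,M=state()
one=np.ones((420,560))
kt=rect(.12,.17,.006)+rect(.1,.11,.014)
m,c=mask(p,"kit");print("kit",c)
v=one.copy() if m is None else cv2.dilate(m,np.ones((9,9)))
v[:,225:]=0
for y in(-.14,-.17): print(*edgefit([(p,cv2.imread("pics/w9.png",0),v)],kt,[.5365,-.0665,y]))
for q in("slimcase","keeper_knob","keeper"):
    m,c=mask(p,q);print(q,c)
    if m is not None:
        ys,xs=np.where(m>0);print(xs.min(),xs.max(),ys.min(),ys.max())
        if q=="slimcase":
            for dz in(.016,.036): SH["c2"]=SH["slimcase"]+[0,0,s["tcp_pos"][2]+dz];print(fit([(p,m)],"c2",[*s["tcp_pos"][:2],-.17]))
```

```text
t 28.55 tcp [0.4451 0.0808 0.1689] ty 80.22 tilt 0.01 gap 0.334 F [-0.6  0.7 -1.2] q [-0.07  0.35  1.89 -0.    0.9  -1.47]
kit 0.72
[ 0.5365 -0.0578 -0.1718] 357.96
[ 0.5365 -0.0579 -0.1723] 358.01
slimcase 0.7
246 314 192 334
[0.4456 0.0806 1.4038 0.9471]
[ 0.4389  0.0824 -1.7029  0.7554]
keeper_knob 0
keeper 0.68
14 52 179 203
```

View pics/w9.png

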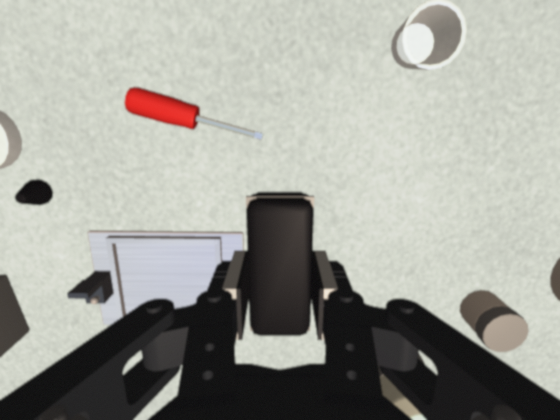

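Run:
```python
from h import *
p=manip.snapshot("wrist")
g=cv2.imread("pics/w9.png",0)
print("row245",[(c,int(g[243:248,c].mean())) for c in range(80,252,2)])
print("col165",[(r,int(g[r,160:172].mean())) for r in range(222,256,2)])
for z,l in((.006,[(90,245),(243,245),(165,231)]),(.014,[(113,245),(222,245),(165,238)])): print(z,unproj(p,l,z).round(4).tolist())
for q in((.5365,-.0579,-.172),(.5370,-.0667,-.171)):
    c,s=np.cos(q[2]),np.sin(q[2])
    for a,b,z in((.06,.085,.006),(.05,.055,.014),(.05,.055,.006)):
        print(q,a,proj(p,[[q[0]+c*x-s*y,q[1]+s*x+c*y,z] for x,y in((-a,-b),(-a,b))]).round(1).tolist())
```

```text
row245 [(80, 213), (82, 214), (84, 213), (86, 210), (88, 208), (90, 201), (92, 203), (94, 203), (96, 203), (98, 203), (100, 203), (102, 203), (104, 203), (106, 200), (108, 196), (110, 193), (112, 148), (114, 119), (116, 177), (118, 202), (120, 203), (122, 203), (124, 203), (126, 203), (128, 203), (130, 204), (132, 204), (134, 204), (136, 205), (138, 205), (140, 204), (142, 205), (144, 205), (146, 205), (148, 205), (150, 205), (152, 206), (154, 206), (156, 205), (158, 206), (160, 206), (162, 206), (164, 206), (166, 206), (168, 206), (170, 206), (172, 206), (174, 206), (176, 206), (178, 206), (180, 206), (182, 206), (184, 206), (186, 206), (188, 206), (190, 206), (192, 206), (194, 205), (196, 205), (198, 206), (200, 205), (202, 205), (204, 205), (206, 205), (208, 205), (210, 205), (212, 204), (214, 202), (216, 200), (218, 195), (220, 155), (222, 187), (224, 202), (226, 202), (228, 202), (230, 202), (232, 202), (234, 202), (236, 202), (238, 202), (240, 202), (242, 193), (244, 205), (246, 192), (248, 64), (250, 22)]
col165 [(222, 212), (224, 211), (226, 209), (228, 209), (230, 184), (232, 164), (234, 187), (236, 128), (238, 140), (240, 200), (242, 206), (244, 207), (246, 205), (248, 204), (250, 207), (252, 204), (254, 203)]
0.006 [[0.4816, -0.138, 0.006], [0.5102, 0.0284, 0.006], [0.4796, -0.052, 0.006]]
0.014 [[0.4832, -0.1081, 0.014], [0.503, 0.0076, 0.014], [0.4848, -0.0507, 0.014]]
(0.5365, -0.0579, -0.172) 0.06 [[90.1, 228.3], [246.6, 228.6]]
(0.5365, -0.0579, -0.172) 0.05 [[115.5, 239.8], [218.1, 240.0]]
(0.5365, -0.0579, -0.172) 0.05 [[119.0, 237.0], [219.5, 237.1]]
(0.537, -0.0667, -0.171) 0.06 [[82.5, 230.1], [238.7, 230.3]]
(0.537, -0.0667, -0.171) 0.05 [[107.7, 241.6], [210.2, 241.6]]
(0.537, -0.0667, -0.171) 0.05 [[111.4, 238.7], [211.7, 238.8]]
```

Call:
servo_tool --commands '[-0.046, -0.0504, 0, 0, 0, 0, -0.6, -0.046, -0.0504, 0, 0, 0, 0, -0.6, -0.046, -0.0504, 0, 0, 0, 0, -0.6, -0.046, -0.0504, 0, 0, 0, 0, -0.6, -0.046, -0.0504, 0, 0, 0, 0, -0.6, 0, 0, 0.06, 0, 0, 0, -0.6, 0, 0, 0.06, 0, 0, 0, -0.6, 0, 0, 0.06, 0, 0, 0, -0.6, 0, 0, 0.04, 0, 0, 0, -0.6, 0, 0, 0, 0, 0, 0, -0.6, 0, 0, 0, 0, 0, 0, -0.6]'

```text
t: 29.72
tcp_pos: [0.537, -0.0625, 0.0578]
tool_rot: [0.084, 0.996, 0.0, -0.001]
force: [0.2, 0.2, -0.9]
finger_gap: 0.338
gripper_force: 40.0
```

Run:
```python
from h import *
p=snap("wrist","w10");go(.537,-.063)
g=cv2.imread("pics/w10.png",0)
one=np.ones((420,560));v=one.copy();v[:,240:325]=0;v[265:]=0
kt=rect(.12,.17,.006)+rect(.1,.11,.014)
print(*edgefit([(p,g,v)],kt,[.537,-.063,-.172]))
for a,b,z in((.06,.085,.006),(.05,.055,.014)):
    c,s=np.cos(-.172),np.sin(-.172);print(proj(p,[[.537+c*x-s*y,-.063+s*x+c*y,z] for x,y in((-a,-b),(-a,b),(0,-b),(0,b))]).round(1).tolist())
for r in(215,235,255):print(r,[(c,int(g[r-1:r+2,c].mean())) for c in list(range(60,180,3))+list(range(370,520,3))])
print([(r,int(g[r,210:216].mean())) for r in range(130,260,3)])
```

```text
t 29.77 tcp [ 0.5382 -0.0628  0.0591] ty 80.34 tilt 0.02 gap 0.34 F [ 1.4 -1.2 -1. ] q [-0.32  0.63  1.76  0.    0.74 -1.72]
shares xy [ 0.0024 -0.0008] len 0.0012
[ 0.5373 -0.0632 -0.2006] 448.68
[[150.8, 127.7], [407.8, 128.3], [160.1, 213.9], [398.1, 214.5]]
[[194.2, 144.4], [364.2, 144.8], [199.5, 217.6], [358.7, 218.0]]
215 [(60, 219), (63, 220), (66, 218), (69, 219), (72, 222), (75, 222), (78, 216), (81, 216), (84, 216), (87, 217), (90, 220), (93, 225), (96, 225), (99, 222), (102, 220), (105, 219), (108, 217), (111, 217), (114, 216), (117, 219), (120, 220), (123, 219), (126, 219), (129, 220), (132, 215), (135, 204), (138, 149), (141, 57), (144, 34), (147, 33), (150, 34), (153, 34), (156, 33), (159, 34), (162, 33), (165, 33), (168, 33), (171, 36), (174, 40), (177, 42), (370, 213), (373, 171), (376, 41), (379, 31), (382, 32), (385, 32), (388, 32), (391, 32), (394, 34), (397, 52), (400, 151), (403, 213), (406, 221), (409, 222), (412, 219), (415, 214), (418, 214), (421, 215), (424, 214), (427, 220), (430, 222), (433, 221), (436, 219), (439, 217), (442, 218), (445, 215), (448, 218),
[... 2232 characters left out ...]
0), (478, 221), (481, 219), (484, 214), (487, 215), (490, 218), (493, 217), (496, 213), (499, 215), (502, 222), (505, 223), (508, 221), (511, 220), (514, 218), (517, 214)]
[(130, 206), (133, 189), (136, 205), (139, 176), (142, 205), (145, 204), (148, 208), (151, 210), (154, 213), (157, 212), (160, 207), (163, 213), (166, 213), (169, 214), (172, 209), (175, 215), (178, 207), (181, 210), (184, 212), (187, 209), (190, 212), (193, 208), (196, 211), (199, 209), (202, 208), (205, 205), (208, 211), (211, 211), (214, 213), (217, 206), (220, 209), (223, 211), (226, 210), (229, 210), (232, 211), (235, 206), (238, 208), (241, 207), (244, 209), (247, 210), (250, 212), (253, 210), (256, 208), (259, 209)]
```

Call:
servo_tool --commands '[0.002, -0.001, 0.05, 0, 0, 0, -0.6, 0, 0, 0.05, 0, 0, 0, -0.6, 0, 0, 0.02, 0, 0, 0, -0.6, 0, 0, 0.008, 0, 0, 0, -0.6, 0, 0, 0.004, 0, 0, 0, -0.6, 0, 0, 0, 0, 0, 0, -0.6, 0, 0, 0, 0, 0, 0, -0.6]'

```text
t: 30.35
tcp_pos: [0.5377, -0.0633, -0.0061]
tool_rot: [0.084, 0.996, -0.0, 0.001]
force: [0.6, 0.1, -0.1]
finger_gap: 0.336
gripper_force: 40.0
```

Call:
servo_tool --commands '[0, 0, 0.003, 0, 0, 0, -0.6, 0, 0, 0, 0, 0, 0, -0.6, 0, 0, 0, 0, 0, 0, 0.2, 0, 0, 0, 0, 0, 0, 0.2, 0, 0, 0, 0, 0, 0, 0.2, 0, 0, -0.03, 0, 0, 0, 0.2, 0, 0, -0.06, 0, 0, 0, 0.2, 0, 0, -0.08, 0, 0, 0, 0.2, 0, 0, -0.08, 0, 0, 0, 0.2, 0.04, -0.06, -0.08, 0, 0, 0, 0.2, 0.04, -0.06, -0.06, 0, 0, 0, 0.2, 0, 0, 0, 0, 0, 0, 0.2]'

```text
t: 31.35
tcp_pos: [0.4957, -0.1101, 0.1788]
tool_rot: [0.085, 0.996, -0.002, 0.004]
force: [-0.1, -0.4, 0.4]
finger_gap: 0.597
gripper_force: 0.0
```

Run:
```python
from h import *
t=snap("top","t3");s=snap("side","s3");p=snap("wrist","w11");S,M=state()
for n,v in(("t",t),("s",s),("w",p)):
    for q in("keeper_knob","keeper"):
        for r in manip.silhouettes(v,q)[:2]:
            ys,xs=np.where(r["pixels"]);print(n,q,round(r["conf"],2),np.round(r["box"]).tolist(),len(xs),xs.mean().round(1),ys.mean().round(1))
m,c=mask(p,"slimcase");SH["c3"]=SH["slimcase"]+[0,0,.006]
print("slim",c,m is not None and fit([(p,m)],"c3",[.537,-.063,1.4]))
for P in((.636,-.036,.081),(.636,-.036,.051),(.549,.0107,.051),(.684,-.061,.046)): print(P,[proj(v,P).round(1).tolist() for v in(t,s,p)])
# dark knob blob in top0/side0
for n,v,c0 in(("top0",t,(305,170)),("side0",s,(331.5,208))):
    g=cv2.imread(f"pics/{n}.png",0);x,y=map(int,c0);print(n,x-8,y-9);print(g[y-9:y+12,x-8:x+9])
```

```text
t 31.5 tcp [ 0.4954 -0.1066  0.1739] ty 80.3 tilt 0.03 gap 0.601 F [-0.5  1.3 -0.5] q [-0.43  0.41  1.76  0.    0.97 -1.83]
t keeper_knob 0.72 [285.0, 156.0, 28.0, 57.0] 318 299.1 183.2
t keeper 0.72 [286.0, 156.0, 29.0, 54.0] 310 299.0 183.6
t keeper 0.25 [395.0, 253.0, 58.0, 33.0] 605 421.9 270.1
s keeper_knob 0.72 [292.0, 203.0, 60.0, 20.0] 389 318.2 215.5
s keeper_knob 0.69 [249.0, 166.0, 17.0, 20.0] 304 257.0 172.9
s keeper 0.74 [290.0, 205.0, 60.0, 17.0] 334 321.1 215.5
s keeper 0.26 [210.0, 125.0, 33.0, 49.0] 1380 227.1 148.4
w keeper_knob 0.83 [374.0, 210.0, 51.0, 84.0] 1472 399.2 249.6
w keeper_knob 0.53 [508.0, 248.0, 52.0, 83.0] 2945 537.9 281.9
w keeper 0.88 [380.0, 214.0, 46.0, 80.0] 1407 399.1 249.2
slim 0.93 [ 0.5383 -0.0634  1.3933  0.9322]
(0.636, -0.036, 0.081) [[[305.1, 170.0]], [[330.2, 204.4]], [[379.1, 325.8]]]
(0.636, -0.036, 0.051) [[[304.5, 173.4]], [[329.8, 214.1]], [[370.8, 307.2]]]
(0.549, 0.0107, 0.051) [[[289.0, 207.7]], [[291.9, 217.9]], [[411.6, 222.1]]]
(0.684, -0.061, 0.046) [[[312.4, 155.6]], [[350.2, 213.5]], [[350.8, 345.1]]]
top0 297 161
[[125 12
[... 2289 characters left out ...]
156 159 151 110  51  11   0  11  70 136 155 155 150 151 151]
 [153 153 155 159 153 106  44   7   0  10  71 133 156 153 152 149 148]
 [152 155 155 157 151  99  41   4   4  12  65 130 146 147 148 145 141]
 [144 147 149 150 142  94  36   3   0  13  70 123 139 139 139 137 136]
 [139 139 140 139 135 100  58  36  28  44  86 123 132 132 131 133 133]
 [136 134 133 133 132 119  93  68  66  81  97 110 105 101  97  95  95]
 [127 116 106 101  99  93  81  65  63  75  79  78  72  67  66  64  66]
 [ 92  82  73  66  67  63  66  62  66  70  75  77  81  81  85  88  96]
 [ 72  72  76  81  86  90  97 100 103 111 116 127 131 133 137 137 141]
 [107 112 125 133 135 138 140 138 140 145 146 152 157 157 156 155 156]]
```

Call:
servo_tool --commands '[-0.0519, 0.0375, 0, 0, 0, 0, 0.2, -0.0519, 0.0375, 0, 0, 0, 0, 0.2, -0.0519, 0.0375, 0, 0, 0, 0, 0.2, -0.0519, 0.0375, 0, 0, 0, 0, 0.2, -0.0519, 0.0375, 0, 0, 0, 0, 0.2, 0, 0, 0.02, 0, 0, 0.0167, 0.2, 0, 0, 0.04, 0, 0, 0.0167, 0.2, 0, 0, 0.04, 0, 0, 0.0167, 0.2, 0, 0, 0, 0, 0, 0, 0.2, 0, 0, 0, 0, 0, 0, 0.2]'

```text
t: 32.68
tcp_pos: [0.6381, -0.0353, 0.1221]
tool_rot: [0.238, 0.971, -0.0, -0.002]
force: [0.0, -0.2, 0.6]
finger_gap: 0.597
gripper_force: 0.0
```

Run:
```python
from h import *
p=snap("wrist","w12");go(.639,-.036)
for q in("keeper_knob","keeper"):
    for r in manip.silhouettes(p,q)[:2]:
        ys,xs=np.where(r["pixels"]);print(q,round(r["conf"],2),np.round(r["box"]).tolist(),len(xs))
for P in((.639,-.036,.081),(.639,-.036,.051),(.55,.0107,.051)): print(P,proj(p,P).round(1).tolist())
g=cv2.imread("pics/w12.png",0);print(g[180:300:5,230:335:5])
```

```text
t 32.73 tcp [ 0.6392 -0.0357  0.1236] ty 62.49 tilt 0.04 gap 0.599 F [ 0.5 -0.1  0.6] q [-0.23  0.64  1.46  0.    1.04 -1.32]
shares xy [ 0.0001 -0.0008] len 0.0004
keeper_knob 0.85 [265.0, 54.0, 32.0, 216.0] 4281
keeper 0.7 [268.0, 54.0, 34.0, 218.0] 4211
keeper 0.3 [0.0, 166.0, 51.0, 102.0] 2778
(0.639, -0.036, 0.081) [[279.3, 220.6]]
(0.639, -0.036, 0.051) [[279.4, 207.8]]
(0.55, 0.0107, 0.051) [[279.8, 67.2]]
[[200 198 206 196 204 196 203 200 198 177 177 176 187 205 202 202 196 202
  202 197 207]
 [200 199 201 198 201 201 204 206 207 177 177 176 182 200 200 202 206 201
  198 203 200]
 [204 202 202 203 206 200 196 198 200 177 176 175 181 203 204 203 201 200
  199 207 197]
 [202 205 197 201 200 197 203 200 197 177 176 176 184 201 203 206 205 200
  200 198 195]
 [194 202 198 199 203 200 201 202 198 177 175 176 172 198 203 209 202 200
  201 197 202]
 [202 202 200 193 201 201 209 203 198 108  20  63 179 204 208 212 197 201
  207 193 202]
 [197 203 198 203 198 203 199 203 201  12  10   9 151 205 199 199 198 197
  201 200 199]
 [202 196 197 202 205 206 202 205 192   9  32  25 121 201 19
[... 753 characters left out ...]
9 197 204 204 200 203 202 177 173 177 193 199 204 207 204 198
  203 189 193]
 [199 204 199 201 200 199 197 199 201 176 174 177 187 197 202 193 196 197
  199 208 199]
 [198 198 198 197 198 204 199 199 198 182 179 182 194 193 195 201 201 203
  205 198 202]
 [195 200 197 195 203 196 200 199 194 206 204 196 194 199 188 197 197 201
  204 195 204]
 [199 201 193 193 201 200 192 192 191 198 199 197 193 187 197 198 200 195
  198 198 204]
 [193 200 198 200 203 204 202 198 200 199 195 194 197 201 202 191 200 197
  197 201 197]
 [204 199 201 191 199 194 195 197 201 198 193 197 200 201 194 194 197 198
  196 194 198]
 [195 199 196 193 196 193 196 194 193 202 200 204 197 192 202 202 199 204
  200 202 203]]
```

Call:
servo_tool --commands '[0, 0, 0.06, 0, 0, 0, 0.2, 0, 0, 0.06, 0, 0, 0, 0.2, 0, 0, 0.03, 0, 0, 0, 0.2, 0, 0, 0.017, 0, 0, 0, 0.2, 0, 0, 0, 0, 0, 0, 0.2, 0, 0, 0, 0, 0, 0, -0.4, 0, 0, 0, 0, 0, 0, -0.6, 0, 0, 0, 0, 0, 0, -0.8, 0, 0, 0, 0, 0, 0, -1, 0, 0, 0, 0, 0, 0, -1, 0, 0, 0, 0, 0, 0, -1]' --force 25

```text
t: 33.75
tcp_pos: [0.6406, -0.0362, 0.042]
tool_rot: [0.239, 0.971, -0.0, 0.002]
force: [-0.3, -0.0, 5.6]
finger_gap: 0.143
gripper_force: 25.1
```

Call:
servo_tool --commands '[0.0014, -0.0237, 0, 0, 0, 0.0189, -1, 0.0014, -0.0237, 0, 0, 0, 0.0189, -1, 0.0014, -0.0237, 0, 0, 0, 0.0189, -1, 0.0014, -0.0237, 0, 0, 0, 0.0189, -1, 0.0014, -0.0237, 0, 0, 0, 0.0189, -1, 0.0014, -0.0237, 0, 0, 0, 0.0189, -1]'

```text
t: 34.25
tcp_pos: [0.5878, -0.0825, 0.0419]
tool_rot: [0.565, 0.825, 0.001, 0.001]
force: [-1.6, 3.5, 8.9]
finger_gap: 0.143
gripper_force: 25.4
```

```bash
cat > a.py <<'E'
from h import *
s,M=state();H=np.array([.550,.0107]);d=s["tcp_pos"][:2]-H
print("r",np.hypot(*d).round(4),"ang",np.degrees(np.arctan2(d[1],d[0])).round(2),"toolF",(M.T@s["force"]).round(1))
E
python3 a.py
```

```text
t 34.25 tcp [ 0.5878 -0.0825  0.0419] ty 21.13 tilt 0.13 gap 0.143 F [-1.6  3.5  8.9] q [-0.33  0.71  1.64  0.    0.79 -0.7 ]
r 0.1006 ang -67.94 toolF [ 3.8 -0.2 -8.9]
```

Call:
servo_tool --commands '[0.0014, -0.0237, 0, 0, 0, 0.0189, -1, 0.0014, -0.0237, 0, 0, 0, 0.0189, -1, 0.0014, -0.0237, 0, 0, 0, 0.0189, -1, 0.001, -0.018, 0, 0, 0, 0.014, -1, 0, 0, 0, 0, 0, 0, -1]'

```text
t: 34.67
tcp_pos: [0.543, -0.0885, 0.0419]
tool_rot: [0.732, 0.681, 0.001, 0.0]
force: [0.6, 4.1, 7.8]
finger_gap: 0.145
gripper_force: 25.3
```

```bash
python3 a.py
```

```text
t 34.67 tcp [ 0.543  -0.0885  0.0419] ty -4.19 tilt 0.1 gap 0.145 F [0.6 4.1 7.8] q [-0.37  0.67  1.75  0.    0.72 -0.29]
r 0.0994 ang -94.05 toolF [ 4.2  0.3 -7.8]
```

Call:
servo_tool --commands '[0, -0.005, 0, 0, 0, 0.004, -1, 0, -0.005, 0, 0, 0, 0.004, -1, 0, -0.005, 0, 0, 0, 0.004, -1, 0, 0, 0, 0, 0, 0, -1]'

```text
t: 35.0
tcp_pos: [0.5374, -0.0878, 0.0419]
tool_rot: [0.757, 0.654, 0.001, 0.001]
force: [-2.0, 2.6, 10.3]
finger_gap: 0.15
gripper_force: 25.6
```

```bash
python3 a.py
```

```text
t 35.0 tcp [ 0.5374 -0.0878  0.0419] ty -8.32 tilt 0.19 gap 0.15 F [-2.   2.6 10.3] q [-0.37  0.67  1.77  0.    0.71 -0.22]
r 0.0993 ang -97.26 toolF [  2.3  -2.3 -10.3]
```

Call:
servo_tool --commands '[0, -0.003, 0, 0, 0, 0.002, -1, 0, -0.003, 0, 0, 0, 0.002, -1, 0, 0, 0, 0, 0, 0, -1]'

```text
t: 35.25
tcp_pos: [0.5348, -0.0874, 0.0419]
tool_rot: [0.765, 0.644, 0.002, 0.001]
force: [1.8, 4.0, 8.3]
finger_gap: 0.146
gripper_force: 25.4
```

```bash
python3 a.py
```

```text
t 35.25 tcp [ 0.5348 -0.0874  0.0419] ty -9.77 tilt 0.24 gap 0.146 F [1.8 4.  8.3] q [-0.37  0.66  1.77  0.    0.7  -0.2 ]
r 0.0992 ang -98.84 toolF [ 4.3  1.2 -8.3]
```

Call:
servo_tool --commands '[0, -0.003, 0, 0, 0, 0, -1, 0, -0.003, 0, 0, 0, 0, -1, 0, 0, 0, 0, 0, 0, -1]'

```text
t: 35.5
tcp_pos: [0.5348, -0.0874, 0.042]
tool_rot: [0.765, 0.644, 0.004, 0.004]
force: [6.2, 5.1, 4.8]
finger_gap: 0.146
gripper_force: 25.1
```

```bash
python3 a.py
```

```text
t 35.5 tcp [ 0.5348 -0.0874  0.042 ] ty -9.79 tilt 0.58 gap 0.146 F [6.2 5.1 4.8] q [-0.37  0.66  1.78  0.    0.69 -0.2 ]
r 0.0993 ang -98.83 toolF [ 6.1  5.3 -4.7]
```

Call:
servo_tool --commands '[0, -0.003, 0, 0, 0, 0, -1, 0, 0, 0, 0, 0, 0, -1]'

```text
t: 35.67
tcp_pos: [0.5348, -0.0874, 0.0421]
tool_rot: [0.765, 0.644, 0.004, 0.005]
force: [8.5, 6.1, 2.6]
finger_gap: 0.144
gripper_force: 25.0
```

```bash
python3 a.py
```

```text
t 35.67 tcp [ 0.5348 -0.0874  0.0421] ty -9.81 tilt 0.75 gap 0.144 F [8.5 6.1 2.6] q [-0.37  0.66  1.78  0.01  0.69 -0.2 ]
r 0.0993 ang -98.83 toolF [ 7.4  7.4 -2.5]
```

Call:
servo_tool --commands '[0, -0.005, 0, 0, 0, 0, -1, 0, -0.005, 0, 0, 0, 0, -1, 0, -0.004, 0, 0, 0, 0, -1, 0, 0, 0, 0, 0, 0, -1]'

```text
t: 36.0
tcp_pos: [0.5347, -0.0875, 0.0424]
tool_rot: [0.766, 0.643, 0.009, 0.01]
force: [20.5, 8.9, -7.2]
finger_gap: 0.145
gripper_force: 24.6
```

```bash
python3 a.py
```

```text
t 36.0 tcp [ 0.5347 -0.0875  0.0424] ty -9.92 tilt 1.56 gap 0.145 F [20.5  8.9 -7.2] q [-0.37  0.66  1.79  0.01  0.67 -0.21]
r 0.0993 ang -98.84 toolF [12.3 18.5  7.8]
```

Call:
servo_tool --commands '[0, 0.008, 0, 0, 0, 0, -1, 0, 0.006, 0, 0, 0, 0, -1, 0, 0.005, 0, 0, 0, 0, -1, 0, 0, 0, 0, 0, 0, 0, 0, 0, 0, 0, 0, 0, 0, 0, 0, 0, 0, 0, 0, 0, 0, 0, 0, 0, 0, 0, 0.1, 0, 0, -0.03, 0, 0, 0, 0.1, 0, 0, -0.05, 0, 0, 0, 0.1, 0, 0, -0.08, 0, 0, 0, 0.1, 0, 0, -0.08, 0, 0, 0, 0.1, 0, 0, -0.08, 0, 0, 0, 0.1]'

```text
t: 37.0
tcp_pos: [0.5299, -0.0875, 0.2013]
tool_rot: [0.765, 0.645, -0.001, -0.001]
force: [0.3, -1.5, -1.0]
finger_gap: 0.55
gripper_force: 0.0
```

Run:
```python
from h import *
t=snap("top","t4");s=snap("side","s4");p=snap("wrist","w13");state()
one=np.ones((420,560))
for n,v in(("t",t),("s",s),("w",p)):
    r=manip.silhouettes(v,"keeper_knob")[:1]
    if r: print(n,"knob",round(r[0]["conf"],2),np.round(r[0]["box"]).tolist())
    print([proj(v,q).round(1).tolist()[0] for q in((.533,-.0878,.081),(.55,.0107,.051),(.524,-.139,.051))])
    for q,g in dict(jar=(.633,.288),charger=(.4578,-.3042)).items():
        m,c=mask(v,q)
        if m is not None: print(n,q,round(c,2),fit([(v,m)],q,[*g,-.035],q!="jar"))
    for q,g in dict(canister=(.607,.411),spray=(.659,.169)).items():
        m,c=mask(v,q)
        if m is not None and m.sum()>500: print(n,q,round(c,2),fit([(v,m)],q,[*g,0],False))
for n,v in(("t4",t),("s4",s)):
    g=cv2.imread(f"pics/{n}.png",0)
    tb=rect(.08,.12,.05)+rect(.08,.12,0,"w");print(n,"testbox",*edgefit([(v,g,one)],tb,[.538,-.306,-.035]))
    ch=rect(.036,.052,.031)+rect(.04,.056,.004,"w");print(n,"charger",*edgefit([(v,g,one)],ch,[.4575,-.304,-.035]))
```

```text
t 37.15 tcp [ 0.5331 -0.0886  0.2037] ty -9.71 tilt 0.46 gap 0.547 F [-0.4  0.8 -0.9] q [-0.37  0.41  1.65 -0.    1.07 -0.2 ]
t knob 0.41 [286.0, 206.0, 15.0, 2.0]
[[329.6, 208.5], [289.0, 207.3], [349.0, 213.1]]
t jar 0.83 [ 0.6329  0.287  -0.035   0.9126]
t charger 0.86 [ 0.458  -0.3055 -0.0114  0.8779]
t canister 0.87 [0.6085 0.4119 0.     0.901 ]
t spray 0.85 [0.6618 0.1684 0.     0.8821]
s knob 0.53 [286.0, 215.0, 37.0, 39.0]
[[311.8, 228.8], [292.2, 217.8], [322.6, 250.7]]
s jar 0.79 [ 0.631   0.2902 -0.035   0.7464]
s charger 0.75 [ 0.4572 -0.3024 -0.0402  0.9303]
s canister 0.58 [0.6105 0.4173 0.     0.8737]
s spray 0.63 [0.6573 0.1704 0.     0.8214]
w knob 0.93 [267.0, 60.0, 22.0, 168.0]
[[274.4, 187.6], [274.0, 74.9], [274.5, 228.3]]
w jar 0.67 [ 0.633  0.288 -0.035  0.   ]
w charger 0.83 [ 0.4573 -0.3046 -0.0475  0.911 ]
w canister 0.43 [0.607 0.411 0.    0.   ]
t4 testbox [ 0.5376 -0.3066 -0.0411] 202.67
t4 charger [ 0.4549 -0.3003 -0.0766] 120.45
s4 testbox [ 0.5337 -0.3084 -0.0035] 236.56
s4 charger [ 0.4519 -0.3106 -0.0057] 91.49
```

```bash
python3 -c "
from station import manip
print(manip.sign_off())"
```

```text
the job is handed in; nothing more can be done
None
```

The job is handed in at about 37 s of the 72 s. By my last camera fits, the jar is within about 3 mm of midway and the charger about 20 mm clear of the dial face. The slim case lay centred in the tray before I swung the bar, and the bar stopped hard against its lug past the catch. I did not re-check the slim case under the closed bar.

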